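Make up a mailbox lock tray

ROBOT

A 7-joint arm with a two-finger parallel gripper is mounted at the origin on the work surface. World frame = base frame: x ahead of the robot, y to its left, z up, the work surface at z = 0. Lengths are in m, angles in rad, forces in N, time in s.
With the tool pointing down it reaches from about 0.425 to 0.925 m from the base axis. Payload 6.8 kg.
Tool frame: the origin (TCP) lies between the finger pads; the fingertips stand r.tcp_to_tips ahead of it and the grasp point (between the pads) is the TCP (r.tcp_to_tips is the distance from the TCP to the fingertips, in m); z points along the fingers, y is the line along which they close (so a half turn about z gives the same grasp; the last joint's range is limited). The gripper opens to 85 mm and grips with 20 to 120 N. Pads are 22 mm wide; open, the fingers measure 114 mm over their backs; the gripper's body (76 mm by 85 mm) begins 54 mm behind the grasp point. The pads swing forward as they close: fully open they stand 13 mm farther back than shut.
Start: joints at [1.182, 0.477, 0.022, 1.555, -0.011, 1.109, -0.083], TCP at [0.187, -0.649, 0.25] pointing down, gripper open.
Joint ranges: [-2.96, 2.96], [-0.34, 2.1], [-1.41, 1.46], [0.24, 2.44], [-1.37, 4.51], [0.17, 1.92], [-2.96, 2.96]. Speed limits (rad/s): [2.39, 2.39, 3.14, 3.14, 3.14, 3.14, 3.14].

INTERFACE

Orientations are given as a rotation vector (axis times angle).
In Python, from bench import r gives the robot as it stands.
- The arm moves only by the tool servo_tool, never from a script. Its argument "commands" is a list of rows, each a list of 2 entries, a list of its own where there are three numbers: the shift along the tool's x, y, z normalised to -1 to 1, where 1 is 250 mm, then the turn, a rotation vector about the tool's x, y, z normalised to -1 to 1, where 1 is 90 degrees. In form: [[[dx, dy, dz], [ax, ay, az]], ...]. A call has 1 to 20 rows; each row is the pose to reach, as a shift and turn from the pose commanded when the call began, along the tool's axes at that moment; what a row does not reach only later rows make up. A row lasts 1/10 s, in which the tool goes at most 50 mm and 8.59 degrees, less where a joint would pass 70% of its speed; a pose out of reach is approached as far as the arm can. A call with a number of a shift or a turn outside -1 to 1 is refused whole. A call with a gripper value outside its range is refused whole. "claw" is the closure, from 0 (fully open) to 1 (shut), set as the call begins (left out, the last holds). The fingers move at their own pace and stop on an object; "squeeze" is the grip in N (left out, the last holds). Time passes only in rows, so rows that repeat a pose let the fingers close. It gives the time, the measured TCP pose, the force, the opening and the grip force at its end, in the units of the state.
- r.get_obs(): the state, without advancing time (a new reading comes with each control period).
- r.grab_frame(name): name is "scene" or "top" or "wrist"; returns (picture, depth): 480x640x3 uint8, red, green, blue; 480x640 float32, m along the optical axis (not along the pixel's ray), 0 where there is no reading.
- r.camera_model(name): a dict with "fx", "fy", "cx", "cy" (pixels), "extrinsics" (4x4, takes a point from camera to world coordinates); the wrist camera has in their place "hand_eye" (4x4, takes a point from camera to tool coordinates, whose origin is the TCP and whose axes are the flange's). Camera axes: x right, y down, z forward; pixel columns grow to the right and rows downward; lengths in m; the calibration is good to about 2 mm. A picture is of the moment at which its call begins: read the wrist's pose just before it. camera_model takes no time and is no camera call.
- r.hand_in(): hands the job in; it is judged then, once.
Trained networks look in the newest picture that a camera, given by its name, has taken for a name from the list of things; names that differ only in an ending like _2 or _b are one class to them, and where a whole thing is asked for, a point or a joint stands for the part that bears it (a point fixed in the world has none). Each returns a list of dicts, best first, with "confidence" (0 to 1); they miss things now and then, are a little off and sometimes report something else, mostly with a low value. They report only what shows in the picture. A call takes as long as a camera call.
- r.boxes_of(camera, target): "uv" ([column, row] in pixels, amid what is visible of it).
- r.mark_of(camera, target): "uv" ([column, row] in pixels: a listed point, or the origin of a listed thing).
The state is a dict: "clock": time; "joints": joint angles; "qvel": joint speeds; "tau": joint torques, N m; "tcp_pos": TCP position; "orientation": TCP orientation; "contact_force": force on the tool from outside, world axes, zero at the start; "moment": the same for the moment, N m; "grip_width": finger opening in m; "gripper_force": force on a finger pad.
Only numpy, scipy, OpenCV 4.12 (cv2) and the standard library are available. Lean on these libraries where they do the work, as an engineer would, in place of code of your own. Each camera call takes 0.05 s, during which the arm holds its last target. There are 200 camera calls.

TASK

Lay every mailbox lock lying on the bench into a pocket of the tray, base down and flat on the pocket's floor, with its tab through the slot so that all tabs point the same way. When all are in, strike the tray's sprung pin fully home with the mallet (only the mallet may drive it), and stand the mallet back upright on its mat. The key basket must end up hanging by its bail on the hook of the stand. Leave the oil bottle, the tape and the parcel where they are.

Things in the scene. Friction and masses are not known exactly. Their poses are not given: they have to be found in the camera images.
- tray: Aluminium tray fixed to the bench, 196 (x) x 180 (y) mm, floor 4 mm thick. Origin: on the bench under the middle of its six pockets, z up. Pocket centres: x = -44 and +44 mm, y = -56, 0, +56 mm; each 68 mm (x) by 44 mm (y) inside; end walls 6 mm, side walls 12 mm thick, tops 12 mm above the bench. The wall at each pocket's +x end has a slot for a lock's tab; the other end is solid.
- tray_slot_side (a point): Middle of the tray's edge to which all the slots (so all the tabs) point, 102 mm from the tray's origin along its +x. Slots are 20 mm wide, down to the floor, with room for a tab reaching 48 mm from the pocket centre.
- pin (a joint): Steel retaining pin in the tray's housing, sliding straight down: 0 = fully up, 0.014 m = fully home. It has a weak return spring (up to 1 N) and stiff friction (7 N), so it stays where it is driven; a blow or push of about 10 N moves it.
- pin_top (a point): Centre of the top of the pin's round head (20 mm across), about 50 mm above the bench when up, 36 mm when home. Its housing (34 x 34 mm, top 26 mm above the bench) stands beside the pockets at x = 44, y = 137 mm of the tray.
- lock1: Mailbox lock: aluminium base 60 (x) x 36 (y) x 10 mm; a flat steel tab 14 mm wide, 5 mm thick sticks out 12 mm at its +x end (42 mm from the origin). Brass barrel on top, flat-sided, 20 (x) x 26 mm (y), from 10 to 36 mm high. 105 to 180 g. Origin: centre of the base's underside, z up. Starts base down on the bench, facing any way. May be absent.
- lock2: Mailbox lock: aluminium base 60 (x) x 36 (y) x 10 mm; a flat steel tab 14 mm wide, 5 mm thick sticks out 12 mm at its +x end (42 mm from the origin). Brass barrel on top, flat-sided, 20 (x) x 26 mm (y), from 10 to 36 mm high. 105 to 180 g. Origin: centre of the base's underside, z up. Starts base down on the bench, facing any way. May be absent.
- lock3: Mailbox lock: aluminium base 60 (x) x 36 (y) x 10 mm; a flat steel tab 14 mm wide, 5 mm thick sticks out 12 mm at its +x end (42 mm from the origin). Brass barrel on top, flat-sided, 20 (x) x 26 mm (y), from 10 to 36 mm high. 105 to 180 g. Origin: centre of the base's underside, z up. Starts base down on the bench, facing any way. May be absent.
- lock4: Mailbox lock: aluminium base 60 (x) x 36 (y) x 10 mm; a flat steel tab 14 mm wide, 5 mm thick sticks out 12 mm at its +x end (42 mm from the origin). Brass barrel on top, flat-sided, 20 (x) x 26 mm (y), from 10 to 36 mm high. 105 to 180 g. Origin: centre of the base's underside, z up. Starts base down on the bench, facing any way. May be absent.
- lock5: Mailbox lock: aluminium base 60 (x) x 36 (y) x 10 mm; a flat steel tab 14 mm wide, 5 mm thick sticks out 12 mm at its +x end (42 mm from the origin). Brass barrel on top, flat-sided, 20 (x) x 26 mm (y), from 10 to 36 mm high. 105 to 180 g. Origin: centre of the base's underside, z up. Starts base down on the bench, facing any way. May be absent.
- lock6: Mailbox lock: aluminium base 60 (x) x 36 (y) x 10 mm; a flat steel tab 14 mm wide, 5 mm thick sticks out 12 mm at its +x end (42 mm from the origin). Brass barrel on top, flat-sided, 20 (x) x 26 mm (y), from 10 to 36 mm high. 105 to 180 g. Origin: centre of the base's underside, z up. Starts base down on the bench, facing any way. May be absent.
- mat: Black rubber mat fixed to the bench, 120 (x) x 80 (y) x 3 mm, the mallet's head stands on it, the handle overhangs. Origin: centre of its underside.
- mallet: Wooden mallet standing on a striking face: head 50 (x) x 44 (y) x 64 mm tall, straight handle 22 mm wide (y) and 26 mm high, level, its axis 32 mm above the underside, running to -x from the head face at x = -25 to x = -150 mm. 280 g, stays standing by itself. Origin: centre of the head's underside (the striking face), z up.
- mallet_grip (a point): Point on the axis of the mallet's handle, 52 mm from the head's centre (27 mm clear of the head), 32 mm above the underside.
- basket: Open steel key basket 60 (x) x 80 (y) x 45 mm with a few brass keys (fixed inside) and a rigid upright bail: two wires at y = -38 and +38 mm up to a level bar along y, 7 mm thick, its axis 125 mm above the underside. On the bar's middle is a black grip block 16 (x) x 30 (y) mm, from 127 to 154 mm high. 160 g. Origin: centre of the underside.
- basket_bar (a point): Middle of the axis of the bail's bar, 125 mm above the basket's underside; this rests on the hook.
- basket_grip (a point): Centre of the grip block on the bail, 140 mm above the basket's underside.
- stand: Fixed hook stand: base plate 120 x 90 x 12 mm, one post at x = +30 mm, and a round arm 8 mm thick that runs level from the post towards -x, axis 175 mm up, to x = -60 mm where it turns up 18 mm (tip about 197 mm above the bench). Open below the arm, nothing above it. Origin: on the bench; x from the hook's tip towards the post.
- hook_seat (a point): Point on top of the level arm, at x = -25 mm of the stand, 179 mm above the bench: 51 mm from the post's face, 31 mm behind the upturned tip's. Axes as the stand's. When hung, the bar's axis is about 3 mm above this height.
- oil: Bystander: small white bottle 36 mm across, 100 mm tall. Leave alone. Origin: underside.
- tape: Bystander: roll of tape 90 mm across, 25 mm high. Leave alone.
- parcel: Bystander: cardboard parcel 160 x 110 x 60 mm. Leave alone.

How it is judged:
By the outcome, as a careful person would: the job done as asked, in the order asked, and still so for the second after the job is handed in, with the robot touching nothing.
Of lock1, lock2, lock3, lock4, lock5, lock6 only 4 to 6 are there at a start; the rules pass over those that are not, and their reading is None.
At some moment in a run one of lock1, lock2, lock3, lock4, lock5, lock6 may be knocked a few centimetres aside while the robot is not near it.
It also fails if it takes over 210 s, if anything falls off the work surface, if the arm or the gripper's body presses on something with over 40 N, if the wrist force passes 120 N, or if a joint passes its speed limit or range.

## Working session

There is one attempt and no reset: what is moved stays moved. The work goes in short steps, Python scripts to look and compute and a tool call to move; the robot and the scene stay as the last step left them, time stands still between calls to the robot, and variables do not carry over. Pictures are saved under pics/ and viewed, at most 14 in all, crops included, and the job is handed in when it is done.

Besides the shell and the picture viewer there is one more tool, called after "Request:" by a JSON object that holds its "method" and its "body", one argument or row to a line. servo_tool: Moves the arm, as the interface text tells. Scaled input: -1 to 1 covers 250 mm each way for a shift and 90 degrees each way for a turn. Its arguments: {"type":"object","properties":{"commands":{"type":"array"},"claw":{"type":"number"},"squeeze":{"type":"number"}},"required":["commands"]}

```bash
ls; mkdir -p pics; python3 - <<'E'
from bench import r
import cv2,numpy as np
o=r.get_obs();print({k:np.round(v,3) for k,v in o.items()}, r.tcp_to_tips)
for c in("scene","top","wrist"):
    p,d=r.grab_frame(c);cv2.imwrite(f"pics/{c}0.png",p[:,:,::-1]);np.save(f"pics/{c}0.npy",d)
    m=r.camera_model(c);print(c,{k:np.round(v,4).tolist() for k,v in m.items()})
E
```

```text
pics
{'clock': np.float64(0.0), 'joints': array([ 1.182,  0.478,  0.022,  1.556, -0.012,  1.109, -0.083]), 'qvel': array([-0.001, -0.   , -0.001, -0.   , -0.   ,  0.001,  0.   ]), 'tau': array([-1.0000e-03, -5.9646e+01,  1.6080e+00, -2.8120e+01,  1.2000e-02,
        9.0000e-03,  0.0000e+00]), 'tcp_pos': array([ 0.187, -0.648,  0.249]), 'orientation': array([-3.109e+00, -4.390e-01,  1.000e-03]), 'contact_force': array([-0.372, -0.757, -0.561]), 'moment': array([ 0.029, -0.006,  0.026]), 'gripper_force': np.float64(0.0), 'grip_width': np.float64(0.085)} 0.019
scene {'fx': 495.8658, 'fy': 495.8658, 'cx': 319.3974, 'cy': 247.0803, 'extrinsics': [[-0.4273, 0.6004, -0.6759, 1.2416], [0.9041, 0.2798, -0.323, 0.366], [-0.0048, -0.7491, -0.6624, 0.7864], [0.0, 0.0, 0.0, 1.0]]}
top {'fx': 549.1817, 'fy': 549.1817, 'cx': 318.7082, 'cy': 231.9248, 'extrinsics': [[-0.1114, -0.9692, 0.2196, 0.3336], [-0.9938, 0.1096, -0.0204, 0.0477], [-0.0043, -0.2205, -0.9754, 1.2764], [0.0, 0.0, 0.0, 1.0]]}
wrist {'fx': 416.7571, 'fy': 416.7571, 'cx': 315.254, 'cy': 243.2419, 'hand_eye': [[0.0009, -0.9636, -0.2673, 0.0678], [1.0, 0.0007, 0.0011, 0.0004], [-0.0009, -0.2673, 0.9636, -0.1246], [0.0, 0.0, 0.0, 1.0]]}
```

View pics/top0.png

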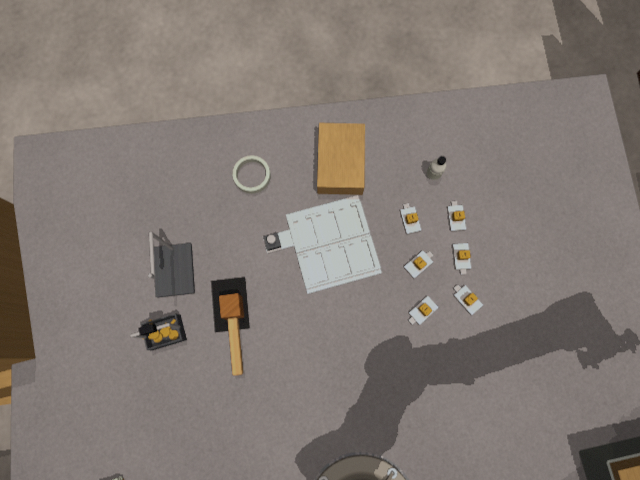

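View pics/scene0.png

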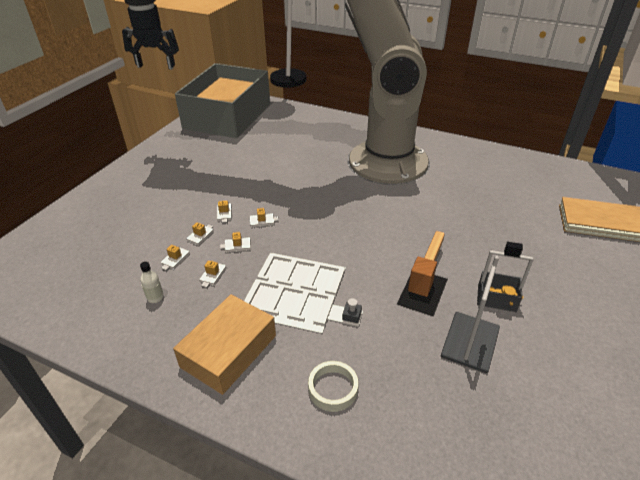

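```bash
cat > h.py <<'E'
from bench import r
import cv2,numpy as np
from scipy.spatial.transform import Rotation as R
def cam(c):
    m=r.camera_model(c)
    if c=="wrist":
        o=r.get_obs();T=np.eye(4);T[:3,:3]=R.from_rotvec(o['orientation']).as_matrix();T[:3,3]=o['tcp_pos'];E=T@m['hand_eye']
    else:E=np.array(m['extrinsics'])
    return m,E
def onz(c,uv,z,ME=None):
    m,E=ME or cam(c);uv=np.atleast_2d(uv).astype(float)
    d=np.c_[(uv[:,0]-m['cx'])/m['fx'],(uv[:,1]-m['cy'])/m['fy'],np.ones(len(uv))]@E[:3,:3].T
    return E[:3,3]+d*((z-E[2,3])/d[:,2])[:,None]
def proj(c,P,ME=None):
    m,E=ME or cam(c);q=(np.atleast_2d(P)-E[:3,3])@E[:3,:3]
    return np.c_[m['fx']*q[:,0]/q[:,2]+m['cx'],m['fy']*q[:,1]/q[:,2]+m['cy']]
def cloud(c,d,ME=None):
    m,E=ME or cam(c);v,u=np.indices(d.shape)
    q=np.stack([(u-m['cx'])/m['fx']*d,(v-m['cy'])/m['fy']*d,d],-1)@E[:3,:3].T+E[:3,3]
    q[d==0]=np.nan;return q
E
python3 - <<'E'
from h import *
Z=dict(lock1=0,tray=0,tray_slot_side=0.012,pin_top=.05,mat=0,mallet=0,mallet_grip=.035,basket=0,basket_bar=.125,basket_grip=.14,stand=0,hook_seat=.179,oil=0,tape=0,parcel=0)
for c in("top","scene"):
  for k,z in Z.items():
    for x in r.mark_of(c,k)[:7]:
        if x['confidence']>.25: print(c,k,np.round(x['uv']),round(x['confidence'],2),np.round(onz(c,x['uv'],z)[0],3))
E
```

```text
top lock1 [413. 221.] 0.95 [ 0.621 -0.207  0.   ]
top lock1 [416. 264.] 0.8 [ 0.52  -0.198  0.   ]
top lock1 [470. 297.] 0.72 [ 0.428 -0.309  0.   ]
top lock1 [426. 308.] 0.68 [ 0.415 -0.206  0.   ]
top lock1 [455. 219.] 0.65 [ 0.616 -0.307  0.   ]
top lock1 [464. 257.] 0.61 [ 0.523 -0.313  0.   ]
top tray [335. 244.] 0.7 [ 0.588 -0.014  0.   ]
top tray_slot_side [321. 202.] 0.84 [0.69  0.008 0.012]
top pin_top [267. 239.] 0.59 [0.606 0.141 0.05 ]
top mat [229. 303.] 0.87 [0.477 0.245 0.   ]
top mat [176. 261.] 0.31 [0.588 0.362 0.   ]
top mallet [231. 307.] 0.81 [0.468 0.242 0.   ]
top mallet [268. 238.] 0.73 [0.62  0.142 0.   ]
top mallet_grip [232. 331.] 0.69 [0.41  0.238 0.035]
top basket [170. 333.] 0.82 [0.422 0.385 0.   ]
top basket [177. 260.] 0.63 [0.591 0.36  0.   ]
top basket [271. 241.] 0.26 [0.612 0.136 0.   ]
top basket_bar [151. 328.] 0.78 [0.428 0.391 0.125]
top basket_grip [142. 332.] 0.65 [0.422 0.406 0.14 ]
top stand [144. 333.] 0.67 [0.43  0.445 0.   ]
top stand [174. 261.] 0.64 [0.59  0.367 0.   ]
top hook_seat [152. 260.] 0.65 [0.56  0.368 0.179]
top hook_seat [
[... 939 characters left out ...]
731 -0.275  0.   ]
scene mallet_grip [426. 263.] 0.87 [0.423 0.234 0.035]
scene basket [495. 297.] 0.89 [0.426 0.392 0.   ]
scene basket_bar [510. 253.] 0.65 [0.422 0.394 0.125]
scene basket_bar [418. 287.] 0.55 [0.591 0.256 0.125]
scene basket_grip [516. 247.] 0.68 [0.419 0.401 0.14 ]
scene basket_grip [508. 253.] 0.58 [0.443 0.389 0.14 ]
scene stand [466. 350.] 0.72 [0.591 0.367 0.   ]
scene hook_seat [490. 275.] 0.89 [0.562 0.37  0.179]
scene hook_seat [513. 249.] 0.62 [0.476 0.394 0.179]
scene oil [158. 298.] 0.66 [ 0.735 -0.26   0.   ]
scene tape [336. 392.] 0.68 [0.783 0.177 0.   ]
scene parcel [231. 352.] 0.72 [ 0.787 -0.041  0.   ]
scene parcel [224. 211.] 0.27 [ 0.415 -0.305  0.   ]
```

The top view shows six locks at columns 411–470, rows 215–310. The tray is near (335,244) with the pin at (270,240), the mallet at (231,307), the basket at (165,332) and the stand at (175,265). The scene view agrees with this. Next I'll take a wrist view above the locks.

```bash
cat >> h.py <<'E'
def Rz(yaw): # tool down, tool x at world yaw
    c,s=np.cos(yaw),np.sin(yaw);return np.array([[c,s,0],[s,-c,0],[0,0,-1.]])
def yawnow():
    M=R.from_rotvec(r.get_obs()['orientation']).as_matrix();return np.degrees(np.arctan2(M[1,0],M[0,0]))
def go(*pts):
    "pts: (name,x,y,z,yawdeg): print normalised rows"
    o=r.get_obs();M=R.from_rotvec(o['orientation']).as_matrix()
    for n,x,y,z,w in pts:
        s=M.T@(np.array([x,y,z])-o['tcp_pos'])/.25
        a=(R.from_matrix(M.T@Rz(np.radians(w)))).as_rotvec()/(np.pi/2)
        print(n,np.round(s,3).tolist(),np.round(a,3).tolist(),"rows>=%.1f"%max(np.linalg.norm(s)*5,np.linalg.norm(a)*10.5))
E
python3 -c "
from h import *
print(yawnow(), r.get_obs()['joints'])
go(('a',.53,-.2,.40,60),('b',.53,-.2,.40,16))"
```

```text
16.088531517688544 [ 1.18190564  0.47699437  0.02238429  1.55543962 -0.01147497  1.10931125
 -0.08309643]
a [1.815, -1.344, -0.599] [-0.0, -0.0, -0.488] rows>=11.7
b [1.815, -1.344, -0.599] [-0.0, 0.0, 0.001] rows>=11.7
```

Request:
{"method": "servo_tool", "body": {
  "commands": [
    [[0.9,-0.67,-0.6],[0,0,-0.488]],
    [[0.9,-0.67,-0.6],[0,0,-0.488]],
    [[0.9,-0.67,-0.6],[0,0,-0.488]],
    [[0.9,-0.67,-0.6],[0,0,-0.488]],
    [[0.9,-0.67,-0.6],[0,0,-0.488]],
    [[0.9,-0.67,-0.6],[0,0,-0.488]],
    [[0.9,-0.67,-0.6],[0,0,-0.488]]
  ]
}}

```text
clock: 2.35
tcp_pos: [0.361, -0.4215, 0.4035]
orientation: [2.711, 1.579, 0.005]
contact_force: [-0.2, 0.2, -0.1]
grip_width: 0.0852
gripper_force: 0.0
```

```bash
python3 -c "
from h import *
o=r.get_obs();print(o['clock'],o['tcp_pos'],yawnow(),o['joints'])
go(('a',.53,-.2,.40,60))"
```

```text
2.35 [ 0.36099143 -0.42145393  0.40353025] 60.41623647636191 [ 0.95646008  0.18086779 -0.24095918  1.62400874  0.04264125  1.33725098
  0.19327726]
a [1.104, 0.151, 0.015] [0.003, -0.0, 0.005] rows>=5.6
```

Request:
{"method": "servo_tool", "body": {
  "commands": [
    [[1,0.15,0],[0,0,0]],
    [[1,0.15,0],[0,0,0]],
    [[1,0.15,0],[0,0,0]],
    [[1,0.15,0],[0,0,0]],
    [[1,0.15,0],[0,0,0]],
    [[1,0.15,0],[0,0,0]],
    [[1,0.15,0],[0,0,0]]
  ]
}}

```text
clock: 3.05
tcp_pos: [0.5148, -0.2265, 0.3999]
orientation: [-2.718, -1.574, 0.0]
contact_force: [-0.8, -0.8, 0.4]
grip_width: 0.0857
gripper_force: 0.0
```

```bash
python3 - <<'E'
from h import *
o=r.get_obs();print(o['clock'],o['tcp_pos'],yawnow(),np.round(o['qvel'],3).max())
ME=cam("wrist");p,d=r.grab_frame("wrist");cv2.imwrite("pics/w1.png",p[:,:,::-1])
np.savez("pics/w1.npz",p=p,d=d,E=ME[1])
for k,z in (("lock1",0),("tray",0),("tray_slot_side",.012),("pin_top",.05)):
    for x in r.mark_of("wrist",k)[:7]: print(k,np.round(x['uv']),round(x['confidence'],2),np.round(onz("wrist",x['uv'],z,ME)[0],4))
E
```

```text
3.05 [ 0.5148495  -0.22648294  0.39992867] 60.16025409073386 0.052
lock1 [381. 121.] 0.85 [ 0.6213 -0.2014  0.    ]
lock1 [418. 198.] 0.84 [ 0.6194 -0.3087  0.    ]
lock1 [285. 268.] 0.8 [ 0.4249 -0.3042  0.    ]
lock1 [307. 162.] 0.62 [ 0.5195 -0.1999  0.    ]
lock1 [351. 234.] 0.6 [ 0.523  -0.3072  0.    ]
lock1 [232. 199.] 0.55 [ 0.4137 -0.1922  0.    ]
tray_slot_side [306. 161.] 0.67 [ 0.5192 -0.197   0.012 ]
```

View pics/w1.png

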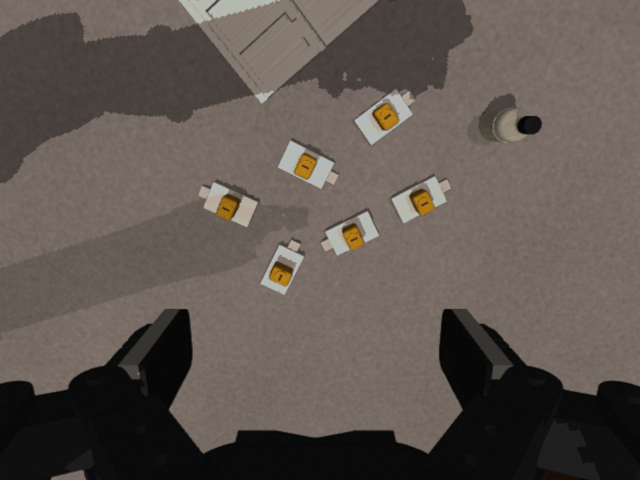

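The view shows six locks at pixels (385,117), (307,165), (228,203), (420,200), (351,234) and (283,272). Each one's tab shows at one end.

```bash
cat >> h.py <<'E'
from scipy.optimize import minimize
def lockfit(Q,x0,y0,rad=.06):
    "fit lock pose to cloud points near x0,y0 : base top rectangle & barrel"
    P=Q.reshape(-1,3);P=P[np.isfinite(P[:,0])]
    P=P[np.hypot(P[:,0]-x0,P[:,1]-y0)<rad];P=P[P[:,2]<.06]
    zb=0
    B=P[(P[:,2]>zb+.007)&(P[:,2]<.014)];T=P[P[:,2]>.031];A=P[(P[:,2]>.0025)&(P[:,2]<.014)]
    rb=cv2.minAreaRect((B[:,:2]*1000).astype(np.float32))
    rt=cv2.minAreaRect((T[:,:2]*1000).astype(np.float32))
    (cx,cy),(w,h),a=rb
    if w<h:a+=90
    t=np.radians(a);ax=np.array([np.cos(t),np.sin(t)])
    s=(A[:,:2]-np.array([cx,cy])/1000)@ax
    lo,hi=np.percentile(s,[.5,99.5])
    if -lo>hi:a+=180
    a=(a+180)%360-180
    return np.array(rb[0]),np.round(rb[1],1),a,np.array(rt[0]),np.round(rt[1],1),rt[2],(round(lo*1000),round(hi*1000)),len(B),len(T)
E
python3 - <<'E'
from h import *
z=np.load("pics/w1.npz");m=r.camera_model("wrist");ME=(m,z['E']);Q=cloud("wrist",z['d'],ME)
for x,y in [(.6213,-.2014),(.6194,-.3087),(.4249,-.3042),(.5195,-.1999),(.523,-.3072),(.4137,-.1922)]:
    f=lockfit(Q,x,y);print(*[np.round(v,1) for v in f])
P=Q[100:300,150:450].reshape(-1,3)[:,2];print(np.nanpercentile(P,[1,10,50,90,99]))
E
```

```text
[ 630.4 -197.6] [72.  36.2] -173.2 [ 624.2 -198.3] [20.  26.1] 6.7 [-63  47] 1255 426
[ 623.7 -308. ] [36.7 71.9] 178.2 [ 617.7 -307.4] [26.1 19.9] 88.4 [-51  57] 1076 370
[ 435.  -297.9] [94.9 49.5] -162.5 [ 422.5 -302.1] [21.3 25.9] 33.4 [-61  46] 896 323
[ 520.5 -205.7] [36.1 71.6] 123.9 [ 517.  -200.8] [26.  19.7] 33.5 [-47  61] 1179 379
[ 519.  -304.1] [36.4 71.6] -3.4 [ 524.9 -304.3] [26.3 19.6] 87.3 [-57  48] 1020 342
[ 407.7 -191.8] [36.3 71.6] -54.6 [ 410.8 -196.6] [26.1 20.2] 35.1 [-56  45] 1059 360
[-0.00117131 -0.00013154  0.00121134  0.01077855  0.03794047]
```

```bash
python3 -c "
from h import *
go(('a',.56,.06,.42,90))"
```

```text
a [1.095, -0.421, -0.08] [-0.0, 0.0, -0.335] rows>=5.9
```

Request:
{"method": "servo_tool", "body": {
  "commands": [
    [[1,-0.4,-0.08],[0,0,-0.333]],
    [[1,-0.4,-0.08],[0,0,-0.333]],
    [[1,-0.4,-0.08],[0,0,-0.333]],
    [[1,-0.4,-0.08],[0,0,-0.333]],
    [[1,-0.4,-0.08],[0,0,-0.333]],
    [[1,-0.4,-0.08],[0,0,-0.333]],
    [[1,-0.4,-0.08],[0,0,-0.333]],
    [[1,-0.4,-0.08],[0,0,-0.333]]
  ]
}}

```text
clock: 4.1
tcp_pos: [0.5527, 0.0376, 0.4202]
orientation: [2.223, 2.219, -0.001]
contact_force: [0.3, -0.6, -0.8]
grip_width: 0.0857
gripper_force: 0.0
```

```bash
python3 - <<'E'
from h import *
o=r.get_obs();print(o['clock'],o['tcp_pos'],yawnow(),np.abs(o['qvel']).max())
ME=cam("wrist");p,d=r.grab_frame("wrist");cv2.imwrite("pics/w2.png",p[:,:,::-1])
np.savez("pics/w2.npz",p=p,d=d,E=ME[1])
for k,z in (("tray",0),("tray_slot_side",.012),("pin_top",.05),("mat",0),("mallet",0),("mallet_grip",.035),("basket_grip",.14),("basket_bar",.125)):
    for x in r.mark_of("wrist",k)[:3]: print(k,np.round(x['uv']),round(x['confidence'],2),np.round(onz("wrist",x['uv'],z,ME)[0],4))
E
```

```text
4.1 [0.55268663 0.03761568 0.42018116] 89.89839534415853 0.023137412475915338
tray [337. 215.] 0.59 [ 0.5823 -0.008   0.    ]
tray_slot_side [418. 204.] 0.74 [0.686  0.0088 0.012 ]
pin_top [363. 102.] 0.65 [0.6077 0.1315 0.05  ]
mallet [241.  13.] 0.78 [0.4664 0.2338 0.    ]
mallet_grip [188.   0.] 0.73 [0.4145 0.2382 0.035 ]
basket_bar [362. 102.] 0.27 [0.5978 0.1274 0.125 ]
```

View pics/w2.png

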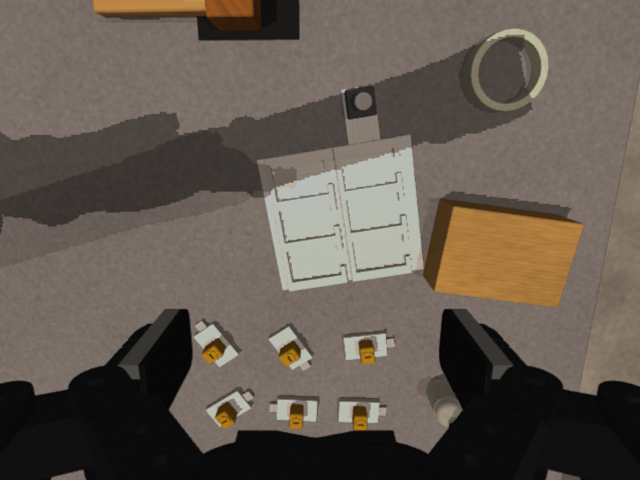

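The view shows the tray at about (337,215) and the pin head at (363,102). The mallet is at the top left, and all six locks are below the tray, unmoved. I'll fit the tray pose from depth.

```bash
cat >> h.py <<'E'
def trayz(x,y):
    z=np.where((abs(x)<98)&(abs(y)<90),4.,0.)
    for cx in(-44,44):
        u=x-cx
        for cy in(-56,0,56):
            v=y-cy
            wall=(abs(u)<40)&(abs(v)<34)&~((abs(u)<34)&(abs(v)<22))&~((u>0)&(abs(v)<10))
            z=np.where(wall,12.,z)
    return z
def trayfit(Q,p0):
    P=Q.reshape(-1,3)*1000;P=P[np.isfinite(P[:,0])]
    P=P[np.hypot(P[:,0]-p0[0],P[:,1]-p0[1])<150];P=P[(P[:,2]<20)&(P[:,2]>-8)]
    def f(p):
        t=np.radians(p[2]);c,s=np.cos(t),np.sin(t);dx,dy=P[:,0]-p[0],P[:,1]-p[1]
        X,Y=c*dx+s*dy,-s*dx+c*dy;k=(Y<95)
        e=np.clip(np.abs(P[:,2]-p[3]-trayz(X,Y))[k],0,6);return (e**2).mean()
    b=min((minimize(f,[p0[0]+a,p0[1]+e,p0[2]+g,1],method='Nelder-Mead',options=dict(initial_simplex=None,xatol=.02,fatol=1e-4)) for a in(-4,3) for e in(-4,3) for g in(-2,2)),key=lambda q:q.fun)
    return b.x,b.fun
E
python3 - <<'E'
from h import *
z=np.load("pics/w2.npz");m=r.camera_model("wrist");ME=(m,z['E']);Q=cloud("wrist",z['d'],ME)
x,f=trayfit(Q,(586,-10,10));print(x,f)
t=np.radians(x[2]);print("pin",x[:2]+np.array([[np.cos(t),-np.sin(t)],[np.sin(t),np.cos(t)]])@[44,137])
P=Q.reshape(-1,3);k=(np.hypot(P[:,0]-.608,P[:,1]-.132)<.03)&(P[:,2]>.042)&(P[:,2]<.07);print("pin top",np.median(P[k],0),k.sum(),P[k].min(0),P[k].max(0))
for x,y in [(.624,-.198),(.6177,-.3074),(.4225,-.3021),(.517,-.2008),(.5249,-.3043),(.4108,-.1966)]:
    try:
        f=lockfit(Q,x,y);print(*[np.round(v,1) for v in f])
    except Exception as e:print(e)
E
```

```text
[586.21665834  -9.67818882   9.20995636   1.24853685] 2.2015226206783276
pin [607.72220809 132.59799095]
pin top [0.60720853 0.13273569 0.049464  ] 258 [0.59783026 0.12312801 0.04222894] [0.61643876 0.14248358 0.05200817]
[ 630.7 -196.3] [71.8 37. ] -172.6 [ 624.8 -197. ] [19.9 27.1] 6.4 [-62  50] 789 260
[ 624.2 -307. ] [37.9 71.7] 178.7 [ 618.3 -305.9] [24.1 20. ] 87.9 [-49  62] 707 218
[ 427.5 -298.2] [72.8 36.8] -147.4 [ 423.2 -301.2] [20.5 25.6] 35.4 [-57  49] 599 243
[ 520.9 -205.3] [36.7 72.8] 123.2 [ 517.5 -200.1] [26.1 20.2] 33.2 [-49  60] 689 267
[ 519.4 -303.3] [37.7 72. ] -3.3 [ 525.2 -303.4] [25.8 19.7] 84.5 [-59  48] 725 235
[ 408.1 -191.3] [37.3 72.1] -55.3 [ 411.6 -195.9] [26.2 20.2] 34.5 [-61  49] 755 264
```

```bash
cat >> h.py <<'E'
TR=(586.2,-9.7,9.2)
def pocket(cx,cy):
    t=np.radians(TR[2]);return ((TR[0]+np.cos(t)*cx-np.sin(t)*cy)/1000,(TR[1]+np.sin(t)*cx+np.cos(t)*cy)/1000)
def plan(*calls):
    "each call: list of (x,y,z,yaw[,slow mm/row]); relative to measured pose, then to each call's end"
    o=r.get_obs();M=R.from_rotvec(o['orientation']).as_matrix();p=o['tcp_pos'].copy()
    print("now",round(o['clock'],1),np.round(p,4),round(yawnow(),1),"w",round(float(o['grip_width']),4),"gf",round(float(o['gripper_force']),1),"j7",round(o['joints'][6],2))
    for i,c in enumerate(calls):
        print("call",i);pp,pM=p,M;n=0
        for q in c:
            q=list(q);s=M.T@(np.array(q[:3])-p)/.25;D=Rz(np.radians(q[3]))
            a=R.from_matrix(M.T@D).as_rotvec()/(np.pi/2)
            k=max(np.linalg.norm(q[:3]-pp)/.05,np.degrees(R.from_matrix(pM.T@D).magnitude())/8.59);n+=np.ceil(k)
            print("  ",np.round(s,3).tolist(),np.round(a,3).tolist(),"rows %.1f"%k);pp,pM=np.array(q[:3]),D
        p,M=pp,pM
E
python3 -c "
from h import *
px,py=pocket(-44,56);print(px,py)
plan([(.54,-.1,.2,123.7)],[(.5172,-.2005,.10,123.7),(.5172,-.2005,.032,123.7)],[(.5172,-.2005,.10,123.7),(px,py,.10,189.2)])"
```

```text
0.5338126578260458 0.038544858585646595
now 4.5 [0.5527 0.0385 0.4203] 89.9 w 0.0854 gf 0.0 j7 -0.3
call 0
   [-0.554, -0.05, 0.881] [0.0, 0.0, -0.375] rows 5.2
call 1
   [-0.284, -0.299, 0.4] [0.0, 0.0, 0.0] rows 2.9
   [-0.284, -0.299, 0.672] [0.0, 0.0, 0.0] rows 1.4
call 2
   [0.0, 0.0, -0.272] [0.0, 0.0, 0.0] rows 1.4
   [0.759, 0.586, -0.272] [0.0, 0.0, -0.728] rows 7.6
```

Request:
{"method": "servo_tool", "body": {
  "commands": [
    [[-0.55,-0.05,0.88],[0,0,-0.375]],
    [[-0.55,-0.05,0.88],[0,0,-0.375]],
    [[-0.55,-0.05,0.88],[0,0,-0.375]],
    [[-0.55,-0.05,0.88],[0,0,-0.375]],
    [[-0.55,-0.05,0.88],[0,0,-0.375]],
    [[-0.55,-0.05,0.88],[0,0,-0.375]],
    [[-0.55,-0.05,0.88],[0,0,-0.375]],
    [[-0.55,-0.05,0.88],[0,0,-0.375]]
  ],
  "claw": 0.35,
  "squeeze": 40
}}

```text
clock: 5.35
tcp_pos: [0.5415, -0.097, 0.2021]
orientation: [1.479, 2.769, 0.003]
contact_force: [-0.2, 0.3, 0.3]
grip_width: 0.0552
gripper_force: 0.0
```

```bash
python3 -c "
from h import *
px,py=pocket(-44,56)
plan([(.5172,-.2005,.10,123.7),(.5172,-.2005,.032,123.7)],[(.5172,-.2005,.10,123.7),(px,py,.10,189.2)])"
```

```text
now 5.3 [ 0.5415 -0.097   0.2021] 123.8 w 0.0552 gf 0.0 j7 0.41
call 0
   [-0.29, -0.312, 0.408] [0.002, 0.001, 0.001] rows 2.9
   [-0.289, -0.313, 0.68] [0.002, 0.001, 0.001] rows 1.4
call 1
   [0.0, 0.0, -0.272] [0.0, 0.0, 0.0] rows 1.4
   [0.759, 0.586, -0.272] [0.0, 0.0, -0.728] rows 7.6
```

Request:
{"method": "servo_tool", "body": {
  "commands": [
    [[-0.285,-0.303,0.4],[0,0,0]],
    [[-0.285,-0.303,0.4],[0,0,0]],
    [[-0.285,-0.303,0.4],[0,0,0]],
    [[-0.285,-0.303,0.6],[0,0,0]],
    [[-0.285,-0.303,0.6],[0,0,0]],
    [[-0.285,-0.303,0.6],[0,0,0]],
    [[-0.285,-0.303,0.6],[0,0,0]]
  ]
}}

```text
clock: 6.05
tcp_pos: [0.5198, -0.1986, 0.0536]
orientation: [1.476, 2.767, 0.003]
contact_force: [0.4, -1.0, 1.0]
grip_width: 0.0551
gripper_force: 0.0
```

```bash
python3 -c "
from h import *
px,py=pocket(-44,56)
plan([(.5172,-.2005,.032,123.7)],[(.5172,-.2005,.10,123.7),(px,py,.10,189.2)])
ME=cam('wrist');p,d=r.grab_frame('wrist');Q=cloud('wrist',d,ME)
print(lockfit(Q,.5172,-.2005,.05))
"
```

```text
now 6.0 [ 0.5198 -0.1986  0.0536] 123.9 w 0.0551 gf 0.0 j7 0.47
call 0
   [-0.0, -0.013, 0.086] [0.003, 0.002, 0.002] rows 0.4
call 1
   [0.0, 0.0, -0.272] [0.0, 0.0, 0.0] rows 1.4
   [0.759, 0.586, -0.272] [0.0, 0.0, -0.728] rows 7.6
(array([ 519.66644287, -204.99682617]), array([36.2, 72. ]), 123.9130973815918, array([ 519.82928467, -199.11909485]), array([83.4, 23.2]), 33.996891021728516, (-35, 45), 7093, 6322)
```

Request:
{"method": "servo_tool", "body": {
  "commands": [
    [[0,-0.012,0.04],[0,0,0]],
    [[0,-0.012,0.086],[0,0,0]],
    [[0,-0.012,0.086],[0,0,0]],
    [[0,-0.012,0.086],[0,0,0]]
  ]
}}

```text
clock: 6.5
tcp_pos: [0.5138, -0.2013, 0.0284]
orientation: [-1.481, -2.77, 0.0]
contact_force: [0.1, 0.5, -0.1]
grip_width: 0.0556
gripper_force: 0.0
```

Request:
{"method": "servo_tool", "body": {
  "commands": [
    [[0,0,0],[0,0,0]],
    [[0,0,0],[0,0,0]],
    [[0,0,0],[0,0,0]],
    [[0,0,0],[0,0,0]],
    [[0,0,0],[0,0,0]],
    [[0,0,0],[0,0,0]]
  ],
  "claw": 1,
  "squeeze": 40
}}

```text
clock: 7.1
tcp_pos: [0.5148, -0.2014, 0.0292]
orientation: [1.481, 2.77, 0.001]
contact_force: [0.7, 0.6, 5.3]
grip_width: 0.0255
gripper_force: 40.8
```

```bash
python3 -c "
from h import *
px,py=pocket(-44,56)
plan([(.5172,-.2005,.10,123.7),(px,py,.10,189.2)])
"
```

```text
now 7.1 [ 0.5148 -0.2014  0.0292] 123.7 w 0.0255 gf 40.8 j7 0.45
call 0
   [-0.003, 0.01, -0.283] [0.001, 0.0, 0.0] rows 1.4
   [0.756, 0.597, -0.283] [0.0, 0.001, -0.727] rows 7.6
```

Request:
{"method": "servo_tool", "body": {
  "commands": [
    [[0,0,-0.15],[0,0,0]],
    [[0,0,-0.283],[0,0,0]],
    [[0,0,-0.283],[0,0,0]],
    [[0.756,0.597,-0.283],[0,0,-0.727]],
    [[0.756,0.597,-0.283],[0,0,-0.727]],
    [[0.756,0.597,-0.283],[0,0,-0.727]],
    [[0.756,0.597,-0.283],[0,0,-0.727]],
    [[0.756,0.597,-0.283],[0,0,-0.727]],
    [[0.756,0.597,-0.283],[0,0,-0.727]],
    [[0.756,0.597,-0.283],[0,0,-0.727]],
    [[0.756,0.597,-0.283],[0,0,-0.727]],
    [[0.756,0.597,-0.283],[0,0,-0.727]],
    [[0.756,0.597,-0.283],[0,0,-0.727]],
    [[0.756,0.597,-0.283],[0,0,-0.727]],
    [[0.756,0.597,-0.283],[0,0,-0.727]],
    [[0.756,0.597,-0.283],[0,0,-0.727]]
  ]
}}

```text
clock: 8.7
tcp_pos: [0.5333, 0.0386, 0.0996]
orientation: [-0.25, 3.132, -0.0]
contact_force: [0.4, -0.0, -1.2]
grip_width: 0.0253
gripper_force: 40.2
```

```bash
python3 -c "
from h import *
px,py=pocket(-44,56)
ME=cam('wrist');p,d=r.grab_frame('wrist');cv2.imwrite('pics/w3.png',p[:,:,::-1])
plan([(px,py,.034,189.2)])
"
```

```text
now 8.8 [0.5334 0.0386 0.0996] -170.9 w 0.0251 gf 40.2 j7 1.03
call 0
   [-0.002, -0.0, 0.262] [-0.0, 0.0, -0.001] rows 1.3
```

View pics/w3.png

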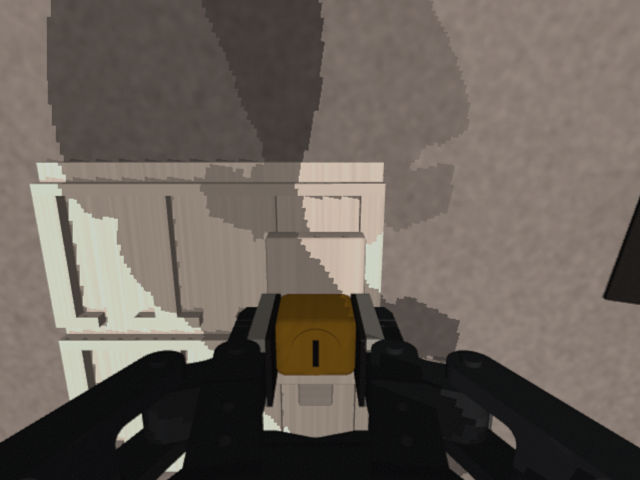

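The lock is held square between the pads. Its tab points at the slot side, down in the image at (315,395), and the pocket lies straight below. I'll lower it.

Request:
{"method": "servo_tool", "body": {
  "commands": [
    [[0,0,0.15],[0,0,0]],
    [[0,0,0.22],[0,0,0]],
    [[0,0,0.25],[0,0,0]],
    [[0,0,0.263],[0,0,0]],
    [[0,0,0.263],[0,0,0]],
    [[0,0,0.263],[0,0,0]]
  ]
}}

```text
clock: 9.35
tcp_pos: [0.534, 0.0388, 0.0346]
orientation: [-0.251, 3.13, 0.0]
contact_force: [0.2, -1.0, -0.7]
grip_width: 0.0254
gripper_force: 40.2
```

```bash
python3 -c "
from h import *
plan([(.5325,.03,.11,189.2),(.535,-.2,.11,177.1)],[(.525,-.3039,.11,177.1),(.525,-.3039,.03,177.1)])
"
```

```text
now 9.3 [0.534  0.0388 0.0346] -170.8 w 0.0254 gf 40.2 j7 0.94
call 0
   [0.011, -0.034, -0.302] [0.0, 0.001, -0.0] rows 1.5
   [0.148, -0.944, -0.302] [0.0, 0.001, 0.134] rows 4.6
call 1
   [0.019, -0.417, 0.0] [0.0, 0.0, 0.0] rows 2.1
   [0.019, -0.417, 0.32] [0.0, 0.0, 0.0] rows 1.6
```

Request:
{"method": "servo_tool", "body": {
  "commands": [
    [[0,0,0],[0,0,0]],
    [[0,0,0],[0,0,0]],
    [[0,0,0],[0,0,0]],
    [[0,0,-0.1],[0,0,0]],
    [[0,0,-0.3],[0,0,0]],
    [[0,0,-0.3],[0,0,0]],
    [[0.15,-0.95,-0.3],[0,0,0.133]],
    [[0.15,-0.95,-0.3],[0,0,0.133]],
    [[0.15,-0.95,-0.3],[0,0,0.133]],
    [[0.15,-0.95,-0.3],[0,0,0.133]],
    [[0.15,-0.95,-0.3],[0,0,0.133]],
    [[0.15,-0.95,-0.3],[0,0,0.133]],
    [[0.15,-0.95,-0.3],[0,0,0.133]],
    [[0.15,-0.95,-0.3],[0,0,0.133]]
  ],
  "claw": 0.5
}}

```text
clock: 10.75
tcp_pos: [0.5343, -0.2003, 0.1089]
orientation: [0.074, 3.14, 0.001]
contact_force: [-0.1, 0.7, -0.9]
grip_width: 0.0424
gripper_force: 0.0
```

```bash
cat >> h.py <<'E'
def locks(L,rad=.05):
    ME=cam('wrist');p,d=r.grab_frame('wrist');Q=cloud('wrist',d,ME)
    for x,y in L:
        try:
            f=lockfit(Q,x,y,rad);v=(f[0]-f[3]);print("lock",np.round(f[3],1),f[4],"ang",round(f[5],1),"tabdir",round(np.degrees(np.arctan2(v[1],v[0])),0),"base",f[1],f[7:])
        except Exception as e:print((x,y),'?')
    return p,Q
E
python3 -c "
from h import *
plan([(.525,-.3039,.11,177.1),(.525,-.3039,.03,177.1)])
p,Q=locks([(.525,-.304),(.423,-.302),(.411,-.196),(.618,-.307)],.045)
cv2.imwrite('pics/w4.png',p[:,:,::-1])
"
```

```text
now 10.8 [ 0.5343 -0.2003  0.1089] 177.3 w 0.0424 gf 0.0 j7 1.32
call 0
   [0.017, -0.415, -0.005] [0.001, 0.0, 0.002] rows 2.1
   [0.018, -0.416, 0.315] [0.001, 0.0, 0.002] rows 1.6
lock [ 523.9 -303.2] [26.1 20.5] ang 87.0 tabdir -178.0 base [36.9 72.4] (5220, 2142)
lock [ 421.6 -301.2] [20.4 26.6] ang 33.5 tabdir 32.0 base [72.3 36.5] (5328, 3150)
lock [ 419.8 -194.4] [24.2 11.3] ang 85.5 tabdir -164.0 base [36.6 57.6] (4295, 1011)
lock [0. 0.] [0. 0.] ang 0.0 tabdir -26.0 base [36.1 72.8] (1066, 0)
```

Request:
{"method": "servo_tool", "body": {
  "commands": [
    [[0.017,-0.41,0],[0,0,0]],
    [[0.017,-0.41,0],[0,0,0]],
    [[0.017,-0.41,0],[0,0,0]],
    [[0.017,-0.41,0.2],[0,0,0]],
    [[0.017,-0.41,0.28],[0,0,0]],
    [[0.017,-0.41,0.313],[0,0,0]],
    [[0.017,-0.41,0.313],[0,0,0]],
    [[0.017,-0.41,0.313],[0,0,0]]
  ],
  "claw": 0.35
}}

```text
clock: 11.6
tcp_pos: [0.5261, -0.3034, 0.0318]
orientation: [0.075, 3.139, -0.001]
contact_force: [0.2, 0.2, 0.9]
grip_width: 0.0554
gripper_force: 0.0
```

Request:
{"method": "servo_tool", "body": {
  "commands": [
    [[0,0,0],[0,0,0]],
    [[0,0,0],[0,0,0]],
    [[0,0,0],[0,0,0]],
    [[0,0,0],[0,0,0]],
    [[0,0,0],[0,0,0]],
    [[0,0,0],[0,0,0]]
  ],
  "claw": 1
}}

```text
clock: 12.2
tcp_pos: [0.5258, -0.3044, 0.0319]
orientation: [0.077, 3.139, -0.002]
contact_force: [0.0, 0.5, 7.0]
grip_width: 0.0253
gripper_force: 41.2
```

```bash
python3 -c "
from h import *
px,py=pocket(-44,0)
plan([(.524,-.303,.105,177.1),(.53,-.15,.11,93)],[(px,py,.10,9.2)])
"
```

```text
now 12.2 [ 0.5258 -0.3044  0.0319] 177.2 w 0.0253 gf 41.2 j7 1.43
call 0
   [0.007, 0.005, -0.292] [-0.001, 0.001, 0.001] rows 1.5
   [0.013, 0.617, -0.313] [0.0, 0.001, 0.935] rows 9.8
call 1
   [0.53, 0.079, 0.04] [0.0, 0.0, 0.931] rows 9.8
```

Request:
{"method": "servo_tool", "body": {
  "commands": [
    [[0,0,-0.15],[0,0,0]],
    [[0,0,-0.29],[0,0,0]],
    [[0.013,0.617,-0.313],[0,0,0.935]],
    [[0.013,0.617,-0.313],[0,0,0.935]],
    [[0.013,0.617,-0.313],[0,0,0.935]],
    [[0.013,0.617,-0.313],[0,0,0.935]],
    [[0.013,0.617,-0.313],[0,0,0.935]],
    [[0.013,0.617,-0.313],[0,0,0.935]],
    [[0.013,0.617,-0.313],[0,0,0.935]],
    [[0.013,0.617,-0.313],[0,0,0.935]],
    [[0.013,0.617,-0.313],[0,0,0.935]],
    [[0.013,0.617,-0.313],[0,0,0.935]],
    [[0.013,0.617,-0.313],[0,0,0.935]]
  ]
}}

```text
clock: 13.5
tcp_pos: [0.529, -0.1496, 0.1089]
orientation: [2.162, 2.279, -0.001]
contact_force: [-0.0, 0.3, -2.2]
grip_width: 0.0254
gripper_force: 40.2
```

Request:
{"method": "servo_tool", "body": {
  "commands": [
    [[0.53,0.079,0.04],[0,0,0.931]],
    [[0.53,0.079,0.04],[0,0,0.931]],
    [[0.53,0.079,0.04],[0,0,0.931]],
    [[0.53,0.079,0.04],[0,0,0.931]],
    [[0.53,0.079,0.04],[0,0,0.931]],
    [[0.53,0.079,0.04],[0,0,0.931]],
    [[0.53,0.079,0.04],[0,0,0.931]],
    [[0.53,0.079,0.04],[0,0,0.931]],
    [[0.53,0.079,0.04],[0,0,0.931]],
    [[0.53,0.079,0.04],[0,0,0.931]],
    [[0.53,0.079,0.04],[0,0,0.931]],
    [[0.53,0.079,0.04],[0,0,0.931]],
    [[0.53,0.079,0.04],[0,0,0.931]],
    [[0.53,0.079,0.04],[0,0,0.931]]
  ]
}}

```text
clock: 14.9
tcp_pos: [0.5419, -0.0165, 0.0988]
orientation: [-3.131, -0.256, 0.0]
contact_force: [0.1, -0.2, -1.0]
grip_width: 0.0251
gripper_force: 40.2
```

```bash
python3 -c "
from h import *
px,py=pocket(-45,0)
plan([(px,py,.037,9.2)])
locks([pocket(-44,56)],.045)
"
```

```text
now 14.9 [ 0.5419 -0.0165  0.0988] 9.4 w 0.0251 gf 40.2 j7 -1.55
call 0
   [-0.001, 0.001, 0.247] [-0.0, 0.0, 0.002] rows 1.2
lock [534.5  38.1] [19.9 26.8] ang 8.9 tabdir 75.0 base [85.6 68.2] (8006, 2477)
```

Request:
{"method": "servo_tool", "body": {
  "commands": [
    [[0,0,0.15],[0,0,0]],
    [[0,0,0.21],[0,0,0]],
    [[0,0,0.24],[0,0,0]],
    [[0,0,0.25],[0,0,0]],
    [[0,0,0.25],[0,0,0]],
    [[0,0,0.25],[0,0,0]]
  ]
}}

```text
clock: 15.55
tcp_pos: [0.5427, -0.0164, 0.0371]
orientation: [3.131, 0.253, 0.003]
contact_force: [-0.3, -0.2, -3.2]
grip_width: 0.0254
gripper_force: 40.3
```

```bash
python3 -c "
from h import *
px,py=pocket(-45,0)
plan([(px,py,.11,9.2),(.6245,-.1975,.11,6.6),(.6245,-.1975,.032,6.6)])
"
```

```text
now 15.6 [ 0.5427 -0.0164  0.0371] 9.3 w 0.0254 gf 40.3 j7 -1.57
call 0
   [-0.003, 0.001, -0.292] [0.0, -0.001, 0.001] rows 1.5
   [0.207, 0.768, -0.291] [0.0, -0.001, 0.029] rows 4.0
   [0.206, 0.767, 0.021] [0.0, -0.001, 0.029] rows 1.6
```

Request:
{"method": "servo_tool", "body": {
  "commands": [
    [[0,0,0],[0,0,0]],
    [[0,0,0],[0,0,0]],
    [[0,0,0],[0,0,0]],
    [[0,0,-0.1],[0,0,0]],
    [[0,0,-0.29],[0,0,0]],
    [[0,0,-0.29],[0,0,0]],
    [[0.207,0.768,-0.29],[0,0,0.03]],
    [[0.207,0.768,-0.29],[0,0,0.03]],
    [[0.207,0.768,-0.29],[0,0,0.03]],
    [[0.207,0.768,-0.29],[0,0,0.03]],
    [[0.207,0.768,-0.29],[0,0,0.03]],
    [[0.207,0.768,-0.29],[0,0,0.03]],
    [[0.207,0.768,-0.29],[0,0,0.03]],
    [[0.207,0.768,-0.29],[0,0,0.03]]
  ],
  "claw": 0.5
}}

```text
clock: 16.95
tcp_pos: [0.6237, -0.1956, 0.1087]
orientation: [-3.135, -0.183, 0.0]
contact_force: [-0.0, 0.2, 0.9]
grip_width: 0.0427
gripper_force: 0.0
```

```bash
python3 -c "
from h import *
px,py=pocket(-44,-56)
plan([(.6245,-.1975,.032,6.6)],[(.6245,-.1975,.11,6.6),(px,py,.1,9.2)])
locks([(.6245,-.1975)],.045)
"
```

```text
now 16.9 [ 0.6237 -0.1956  0.1087] 6.7 w 0.0427 gf 0.0 j7 -1.28
call 0
   [0.003, 0.008, 0.307] [-0.001, 0.0, 0.001] rows 1.5
call 1
   [0.0, 0.0, -0.312] [0.0, 0.0, 0.0] rows 1.6
   [-0.232, -0.532, -0.272] [0.0, 0.0, -0.029] rows 2.9
lock [ 624.1 -198.2] [19.8 25.9] ang 7.2 tabdir 7.0 base [72.  36.1] (4769, 1971)
```

Request:
{"method": "servo_tool", "body": {
  "commands": [
    [[0.002,0.005,0.2],[0,0,0]],
    [[0.002,0.005,0.28],[0,0,0]],
    [[0.002,0.005,0.308],[0,0,0]],
    [[0.002,0.005,0.308],[0,0,0]],
    [[0.002,0.005,0.308],[0,0,0]]
  ],
  "claw": 0.4
}}

```text
clock: 17.5
tcp_pos: [0.6255, -0.1986, 0.0332]
orientation: [3.136, 0.18, 0.003]
contact_force: [0.3, -0.1, -0.4]
grip_width: 0.0512
gripper_force: 0.0
```

Request:
{"method": "servo_tool", "body": {
  "commands": [
    [[0,0,0],[0,0,0]],
    [[0,0,0],[0,0,0]],
    [[0,0,0],[0,0,0]],
    [[0,0,0],[0,0,0]],
    [[0,0,0],[0,0,0]]
  ],
  "claw": 1
}}

```text
clock: 18.0
tcp_pos: [0.6256, -0.199, 0.0335]
orientation: [3.136, 0.179, 0.004]
contact_force: [-0.6, 0.3, 6.4]
grip_width: 0.0253
gripper_force: 41.5
```

Request:
{"method": "servo_tool", "body": {
  "commands": [
    [[0,0,-0.15],[0,0,0]],
    [[0,0,-0.31],[0,0,0]],
    [[-0.232,-0.532,-0.272],[0,0,-0.03]],
    [[-0.232,-0.532,-0.272],[0,0,-0.03]],
    [[-0.232,-0.532,-0.272],[0,0,-0.03]],
    [[-0.232,-0.532,-0.272],[0,0,-0.03]],
    [[-0.232,-0.532,-0.272],[0,0,-0.03]],
    [[-0.232,-0.532,-0.272],[0,0,-0.03]],
    [[-0.232,-0.532,-0.272],[0,0,-0.03]],
    [[-0.232,-0.532,-0.272],[0,0,-0.03]]
  ]
}}

```text
clock: 19.0
tcp_pos: [0.5522, -0.0746, 0.0998]
orientation: [3.131, 0.25, 0.001]
contact_force: [0.4, 0.7, -1.6]
grip_width: 0.0248
gripper_force: 40.4
```

```bash
python3 -c "
from h import *
px,py=pocket(-44,-56)
plan([(px,py,.0365,9.2)],[(px,py,.11,9.2),(.618,-.3069,.11,-1.7)])
locks([pocket(-44,0)],.045)
"
```

```text
now 19.0 [ 0.5522 -0.0746  0.0998] 9.1 w 0.0248 gf 40.4 j7 -1.44
call 0
   [-0.0, -0.01, 0.253] [0.0, -0.0, -0.001] rows 1.3
call 1
   [0.0, 0.0, -0.294] [0.0, 0.0, 0.0] rows 1.5
   [0.111, 0.97, -0.294] [0.0, 0.0, 0.121] rows 4.9
lock [542.   -1.1] [20.9 58.8] ang 9.9 tabdir -85.0 base [85.7 77.9] (8976, 3033)
```

Request:
{"method": "servo_tool", "body": {
  "commands": [
    [[0,-0.009,0.08],[0,0,0]],
    [[0,-0.009,0.12],[0,0,0]],
    [[0,-0.009,0.12],[0,0,0]],
    [[0,-0.009,0.12],[0,0,0]]
  ]
}}

```text
clock: 19.45
tcp_pos: [0.5513, -0.0713, 0.0697]
orientation: [3.131, 0.253, -0.001]
contact_force: [-0.1, 0.5, -1.2]
grip_width: 0.0252
gripper_force: 40.4
```

```bash
python3 -c "
from h import *
px,py=pocket(-44,-56)
plan([(px,py,.0380,9.2)],[(px,py,.11,9.2),(.618,-.3069,.11,-1.7)])
"
```

```text
now 19.4 [ 0.5513 -0.0713  0.0697] 9.2 w 0.0252 gf 40.4 j7 -1.45
call 0
   [0.001, 0.003, 0.127] [-0.0, 0.0, 0.0] rows 0.6
call 1
   [0.0, 0.0, -0.288] [0.0, 0.0, 0.0] rows 1.4
   [0.111, 0.97, -0.288] [0.0, 0.0, 0.121] rows 4.9
```

Request:
{"method": "servo_tool", "body": {
  "commands": [
    [[0,0.002,0.08],[0,0,0]],
    [[0,0.002,0.11],[0,0,0]],
    [[0,0.002,0.128],[0,0,0]],
    [[0,0.002,0.128],[0,0,0]],
    [[0,0.002,0.128],[0,0,0]]
  ]
}}

```text
clock: 19.95
tcp_pos: [0.5518, -0.0716, 0.0383]
orientation: [3.131, 0.253, 0.001]
contact_force: [-0.3, 0.7, -1.0]
grip_width: 0.0251
gripper_force: 40.5
```

Request:
{"method": "servo_tool", "body": {
  "commands": [
    [[0,0,0],[0,0,0]],
    [[0,0,0],[0,0,0]],
    [[0,0,0],[0,0,0]],
    [[0,0,-0.1],[0,0,0]],
    [[0,0,-0.29],[0,0,0]],
    [[0,0,-0.29],[0,0,0]],
    [[0.111,0.97,-0.288],[0,0,0.121]],
    [[0.111,0.97,-0.288],[0,0,0.121]],
    [[0.111,0.97,-0.288],[0,0,0.121]],
    [[0.111,0.97,-0.288],[0,0,0.121]],
    [[0.111,0.97,-0.288],[0,0,0.121]],
    [[0.111,0.97,-0.288],[0,0,0.121]],
    [[0.111,0.97,-0.288],[0,0,0.121]],
    [[0.111,0.97,-0.288],[0,0,0.121]],
    [[0.111,0.97,-0.288],[0,0,0.121]],
    [[0.111,0.97,-0.288],[0,0,0.121]]
  ],
  "claw": 0.5
}}

```text
clock: 21.55
tcp_pos: [0.618, -0.3048, 0.1099]
orientation: [-3.141, 0.042, -0.0]
contact_force: [-0.3, 0.7, 0.4]
grip_width: 0.0425
gripper_force: 0.0
```

```bash
python3 -c "
from h import *
px,py=pocket(44,56)
plan([(.618,-.3069,.032,-1.7)],[(.618,-.3069,.11,-1.7),(.61,-.1,.11,6)],[(px,py,.1,9.2)])
locks([(.618,-.307)],.045)
"
```

```text
now 21.6 [ 0.618  -0.3048  0.1099] -1.5 w 0.0425 gf 0.0 j7 -1.23
call 0
   [0.0, 0.009, 0.312] [-0.0, -0.0, 0.002] rows 1.6
call 1
   [0.0, 0.0, -0.312] [0.0, 0.0, 0.0] rows 1.6
   [-0.057, -0.826, -0.312] [0.0, 0.0, -0.086] rows 4.1
call 2
   [0.106, -0.603, 0.04] [0.0, 0.0, -0.036] rows 3.1
lock [ 616.9 -307.8] [25.7 20.6] ang 88.2 tabdir -1.0 base [36.  72.3] (4675, 1953)
```

Request:
{"method": "servo_tool", "body": {
  "commands": [
    [[-0.003,0.008,0.2],[0,0,0]],
    [[-0.003,0.008,0.28],[0,0,0]],
    [[-0.003,0.008,0.313],[0,0,0]],
    [[-0.003,0.008,0.313],[0,0,0]],
    [[-0.003,0.008,0.313],[0,0,0]]
  ],
  "claw": 0.4
}}

```text
clock: 22.1
tcp_pos: [0.618, -0.3086, 0.0329]
orientation: [3.141, -0.045, 0.003]
contact_force: [0.1, -0.3, 1.0]
grip_width: 0.0515
gripper_force: 0.0
```

Request:
{"method": "servo_tool", "body": {
  "commands": [
    [[0,0,0],[0,0,0]],
    [[0,0,0],[0,0,0]],
    [[0,0,0],[0,0,0]],
    [[0,0,0],[0,0,0]],
    [[0,0,0],[0,0,0]]
  ],
  "claw": 1
}}

```text
clock: 22.6
tcp_pos: [0.6181, -0.3088, 0.0333]
orientation: [3.14, -0.045, 0.004]
contact_force: [-0.6, 0.6, 6.5]
grip_width: 0.0256
gripper_force: 41.4
```

Request:
{"method": "servo_tool", "body": {
  "commands": [
    [[0,0,-0.15],[0,0,0]],
    [[0,0,-0.31],[0,0,0]],
    [[-0.057,-0.826,-0.312],[0,0,-0.086]],
    [[-0.057,-0.826,-0.312],[0,0,-0.086]],
    [[-0.057,-0.826,-0.312],[0,0,-0.086]],
    [[-0.057,-0.826,-0.312],[0,0,-0.086]],
    [[-0.057,-0.826,-0.312],[0,0,-0.086]],
    [[-0.057,-0.826,-0.312],[0,0,-0.086]]
  ]
}}

```text
clock: 23.4
tcp_pos: [0.6086, -0.0986, 0.1097]
orientation: [-3.136, -0.175, 0.0]
contact_force: [-0.5, -1.1, -0.8]
grip_width: 0.0254
gripper_force: 40.5
```

Request:
{"method": "servo_tool", "body": {
  "commands": [
    [[0.106,-0.603,0.04],[0,0,-0.036]],
    [[0.106,-0.603,0.04],[0,0,-0.036]],
    [[0.106,-0.603,0.04],[0,0,-0.036]],
    [[0.106,-0.603,0.04],[0,0,-0.036]],
    [[0.106,-0.603,0.04],[0,0,-0.036]],
    [[0.106,-0.603,0.04],[0,0,-0.036]],
    [[0.106,-0.603,0.04],[0,0,-0.036]],
    [[0.106,-0.603,0.04],[0,0,-0.036]],
    [[0.106,-0.603,0.04],[0,0,-0.036]]
  ]
}}

```text
clock: 24.3
tcp_pos: [0.6191, 0.0497, 0.0996]
orientation: [3.131, 0.253, 0.0]
contact_force: [0.4, 0.3, -1.4]
grip_width: 0.0248
gripper_force: 40.4
```

```bash
python3 -c "
from h import *
px,py=pocket(44,56)
plan([(px,py,.07,9.2)])
"
```

```text
now 24.3 [0.6191 0.0497 0.0996] 9.2 w 0.0248 gf 40.4 j7 -1.64
call 0
   [0.008, -0.01, 0.119] [0.0, -0.0, 0.0] rows 0.6
```

Request:
{"method": "servo_tool", "body": {
  "commands": [
    [[0.01,-0.01,0.08],[0,0,0]],
    [[0.01,-0.01,0.12],[0,0,0]],
    [[0.01,-0.01,0.12],[0,0,0]],
    [[0.01,-0.01,0.12],[0,0,0]],
    [[0.01,-0.01,0.12],[0,0,0]]
  ]
}}

```text
clock: 24.8
tcp_pos: [0.6215, 0.0538, 0.0702]
orientation: [3.131, 0.255, 0.001]
contact_force: [0.1, 0.6, -2.0]
grip_width: 0.0255
gripper_force: 40.4
```

```bash
python3 -c "
from h import *
px,py=pocket(44,56)
plan([(px,py,.0375,9.2)],[(px,py,.12,9.2),(.5,-.12,.13,25)],[(.4223,-.3015,.12,33.5)])
"
```

```text
now 24.8 [0.6215 0.0538 0.0702] 9.3 w 0.0255 gf 40.4 j7 -1.65
call 0
   [-0.004, 0.004, 0.131] [0.0, -0.001, 0.001] rows 0.7
call 1
   [0.0, 0.0, -0.33] [0.0, 0.0, 0.0] rows 1.6
   [-0.587, 0.604, -0.37] [0.0, 0.0, -0.176] rows 4.2
call 2
   [-0.589, 0.527, 0.04] [0.0, 0.0, -0.094] rows 4.0
```

Request:
{"method": "servo_tool", "body": {
  "commands": [
    [[0,0.003,0.08],[0,0,0]],
    [[0,0.003,0.11],[0,0,0]],
    [[0,0.003,0.131],[0,0,0]],
    [[0,0.003,0.131],[0,0,0]],
    [[0,0.003,0.131],[0,0,0]]
  ]
}}

```text
clock: 25.3
tcp_pos: [0.6215, 0.0533, 0.0373]
orientation: [-3.131, -0.256, -0.001]
contact_force: [0.3, 0.6, -1.7]
grip_width: 0.0255
gripper_force: 40.6
```

Request:
{"method": "servo_tool", "body": {
  "commands": [
    [[0,0,0],[0,0,0]],
    [[0,0,0],[0,0,0]],
    [[0,0,0],[0,0,0]],
    [[0,0,-0.1],[0,0,0]],
    [[0,0,-0.33],[0,0,0]],
    [[0,0,-0.33],[0,0,0]],
    [[-0.587,0.604,-0.37],[0,0,-0.176]],
    [[-0.587,0.604,-0.37],[0,0,-0.176]],
    [[-0.587,0.604,-0.37],[0,0,-0.176]],
    [[-0.587,0.604,-0.37],[0,0,-0.176]],
    [[-0.587,0.604,-0.37],[0,0,-0.176]]
  ],
  "claw": 0.5
}}

```text
clock: 26.4
tcp_pos: [0.4969, -0.1254, 0.1293]
orientation: [3.067, 0.672, -0.005]
contact_force: [-0.3, -0.3, 0.7]
grip_width: 0.0427
gripper_force: 0.0
```

Request:
{"method": "servo_tool", "body": {
  "commands": [
    [[-0.589,0.527,0.04],[0,0,-0.094]],
    [[-0.589,0.527,0.04],[0,0,-0.094]],
    [[-0.589,0.527,0.04],[0,0,-0.094]],
    [[-0.589,0.527,0.04],[0,0,-0.094]],
    [[-0.589,0.527,0.04],[0,0,-0.094]],
    [[-0.589,0.527,0.04],[0,0,-0.094]],
    [[-0.589,0.527,0.04],[0,0,-0.094]],
    [[-0.589,0.527,0.04],[0,0,-0.094]]
  ]
}}

```text
clock: 27.2
tcp_pos: [0.4248, -0.2997, 0.1194]
orientation: [-3.005, -0.914, -0.001]
contact_force: [0.5, 0.1, -0.9]
grip_width: 0.0425
gripper_force: 0.0
```

```bash
python3 -c "
from h import *
px,py=pocket(44,0)
plan([(.4223,-.3015,.032,33.5)],[(.4223,-.3015,.11,33.5),(.5,-.12,.11,20)],[(px,py,.1,9.2)])
p,Q=locks([(.4223,-.3015),(.411,-.196)],.045)
"
```

```text
now 27.2 [ 0.4248 -0.2997  0.1194] 33.8 w 0.0425 gf 0.0 j7 -0.55
call 0
   [-0.013, 0.0, 0.35] [-0.0, -0.001, 0.004] rows 1.7
call 1
   [0.0, 0.0, -0.312] [0.0, 0.0, 0.0] rows 1.6
   [0.66, -0.434, -0.312] [0.0, 0.0, 0.15] rows 3.9
call 2
   [0.648, -0.264, 0.04] [0.0, 0.0, 0.12] rows 3.5
lock [ 421.8 -301.7] [19.6 25.7] ang 33.5 tabdir 34.0 base [72.1 36.1] (4354, 1775)
lock [ 410.2 -197. ] [26. 20.] ang 34.3 tabdir 125.0 base [36.2 72.4] (4761, 2188)
```

Request:
{"method": "servo_tool", "body": {
  "commands": [
    [[-0.012,0,0.2],[0,0,0]],
    [[-0.012,0,0.3],[0,0,0]],
    [[-0.012,0,0.35],[0,0,0]],
    [[-0.012,0,0.35],[0,0,0]],
    [[-0.012,0,0.35],[0,0,0]]
  ],
  "claw": 0.4
}}

```text
clock: 27.75
tcp_pos: [0.4221, -0.303, 0.0326]
orientation: [3.006, 0.91, 0.001]
contact_force: [-0.2, 0.1, 0.4]
grip_width: 0.0511
gripper_force: 0.0
```

Request:
{"method": "servo_tool", "body": {
  "commands": [
    [[0,0,0],[0,0,0]],
    [[0,0,0],[0,0,0]],
    [[0,0,0],[0,0,0]],
    [[0,0,0],[0,0,0]],
    [[0,0,0],[0,0,0]]
  ],
  "claw": 1
}}

```text
clock: 28.25
tcp_pos: [0.422, -0.3035, 0.0332]
orientation: [3.006, 0.908, 0.003]
contact_force: [-1.4, 0.8, 6.8]
grip_width: 0.0254
gripper_force: 41.0
```

Request:
{"method": "servo_tool", "body": {
  "commands": [
    [[0,0,-0.15],[0,0,0]],
    [[0,0,-0.31],[0,0,0]],
    [[0.66,-0.434,-0.312],[0,0,0.15]],
    [[0.66,-0.434,-0.312],[0,0,0.15]],
    [[0.66,-0.434,-0.312],[0,0,0.15]],
    [[0.66,-0.434,-0.312],[0,0,0.15]],
    [[0.66,-0.434,-0.312],[0,0,0.15]],
    [[0.66,-0.434,-0.312],[0,0,0.15]]
  ]
}}

```text
clock: 29.05
tcp_pos: [0.4989, -0.1199, 0.1102]
orientation: [-3.092, -0.555, -0.001]
contact_force: [0.0, -0.3, -1.6]
grip_width: 0.0254
gripper_force: 40.2
```

Request:
{"method": "servo_tool", "body": {
  "commands": [
    [[0.648,-0.264,0.04],[0,0,0.12]],
    [[0.648,-0.264,0.04],[0,0,0.12]],
    [[0.648,-0.264,0.04],[0,0,0.12]],
    [[0.648,-0.264,0.04],[0,0,0.12]],
    [[0.648,-0.264,0.04],[0,0,0.12]],
    [[0.648,-0.264,0.04],[0,0,0.12]],
    [[0.648,-0.264,0.04],[0,0,0.12]],
    [[0.648,-0.264,0.04],[0,0,0.12]],
    [[0.648,-0.264,0.04],[0,0,0.12]]
  ]
}}

```text
clock: 29.95
tcp_pos: [0.6272, -0.0051, 0.1]
orientation: [3.131, 0.253, -0.0]
contact_force: [0.6, -0.0, -1.2]
grip_width: 0.025
gripper_force: 40.1
```

```bash
python3 -c "
from h import *
px,py=pocket(44,0)
plan([(px,py,.07,9.2)])
"
```

```text
now 29.9 [ 0.6272 -0.0051  0.1   ] 9.2 w 0.025 gf 40.1 j7 -1.54
call 0
   [0.011, -0.008, 0.12] [0.0, 0.0, 0.0] rows 0.6
```

Request:
{"method": "servo_tool", "body": {
  "commands": [
    [[0.005,-0.007,0.08],[0,0,0]],
    [[0.005,-0.007,0.12],[0,0,0]],
    [[0.005,-0.007,0.12],[0,0,0]],
    [[0.005,-0.007,0.12],[0,0,0]],
    [[0.005,-0.007,0.12],[0,0,0]]
  ]
}}

```text
clock: 30.45
tcp_pos: [0.6291, -0.0018, 0.0705]
orientation: [3.131, 0.255, 0.001]
contact_force: [-0.3, 0.5, -1.5]
grip_width: 0.025
gripper_force: 40.1
```

```bash
python3 -c "
from h import *
px,py=pocket(44,0)
plan([(px,py,.0375,9.2)],[(px,py,.12,9.2),(.5,-.1,.13,80)],[(.411,-.1964,.12,125)])
"
```

```text
now 30.4 [ 0.6291 -0.0018  0.0705] 9.3 w 0.025 gf 40.1 j7 -1.55
call 0
   [0.001, 0.004, 0.132] [0.0, -0.001, 0.001] rows 0.7
call 1
   [0.0, 0.0, -0.33] [0.0, 0.0, 0.0] rows 1.6
   [-0.574, 0.301, -0.37] [0.0, 0.0, -0.787] rows 8.2
call 2
   [-0.442, -0.284, 0.04] [0.0, 0.0, -0.5] rows 5.2
```

Request:
{"method": "servo_tool", "body": {
  "commands": [
    [[0,0.003,0.08],[0,0,0]],
    [[0,0.003,0.11],[0,0,0]],
    [[0,0.003,0.131],[0,0,0]],
    [[0,0.003,0.131],[0,0,0]],
    [[0,0.003,0.131],[0,0,0]]
  ]
}}

```text
clock: 30.95
tcp_pos: [0.6292, -0.0024, 0.0375]
orientation: [3.131, 0.256, 0.001]
contact_force: [0.4, 0.1, -1.0]
grip_width: 0.0254
gripper_force: 40.3
```

Request:
{"method": "servo_tool", "body": {
  "commands": [
    [[0,0,0],[0,0,0]],
    [[0,0,0],[0,0,0]],
    [[0,0,0],[0,0,0]],
    [[0,0,-0.1],[0,0,0]],
    [[0,0,-0.33],[0,0,0]],
    [[0,0,-0.33],[0,0,0]],
    [[-0.574,0.301,-0.37],[0,0,-0.787]],
    [[-0.574,0.301,-0.37],[0,0,-0.787]],
    [[-0.574,0.301,-0.37],[0,0,-0.787]],
    [[-0.574,0.301,-0.37],[0,0,-0.787]],
    [[-0.574,0.301,-0.37],[0,0,-0.787]],
    [[-0.574,0.301,-0.37],[0,0,-0.787]],
    [[-0.574,0.301,-0.37],[0,0,-0.787]],
    [[-0.574,0.301,-0.37],[0,0,-0.787]],
    [[-0.574,0.301,-0.37],[0,0,-0.787]]
  ],
  "claw": 0.5
}}

```text
clock: 32.45
tcp_pos: [0.4996, -0.1002, 0.1297]
orientation: [2.399, 2.028, 0.001]
contact_force: [-0.2, -0.0, -0.3]
grip_width: 0.0428
gripper_force: 0.0
```

Request:
{"method": "servo_tool", "body": {
  "commands": [
    [[-0.442,-0.284,0.04],[0,0,-0.5]],
    [[-0.442,-0.284,0.04],[0,0,-0.5]],
    [[-0.442,-0.284,0.04],[0,0,-0.5]],
    [[-0.442,-0.284,0.04],[0,0,-0.5]],
    [[-0.442,-0.284,0.04],[0,0,-0.5]],
    [[-0.442,-0.284,0.04],[0,0,-0.5]],
    [[-0.442,-0.284,0.04],[0,0,-0.5]],
    [[-0.442,-0.284,0.04],[0,0,-0.5]],
    [[-0.442,-0.284,0.04],[0,0,-0.5]]
  ]
}}

```text
clock: 33.35
tcp_pos: [0.4107, -0.1967, 0.1196]
orientation: [1.448, 2.788, -0.0]
contact_force: [-0.2, -0.1, -0.1]
grip_width: 0.0425
gripper_force: 0.0
```

```bash
python3 -c "
from h import *
px,py=pocket(44,-56)
plan([(.411,-.1964,.032,125)],[(.411,-.1964,.11,125),(.5,-.12,.11,70)],[(px,py,.1,9.2)])
p,Q=locks([(.411,-.1964)],.045)
"
```

```text
now 33.4 [ 0.4107 -0.1967  0.1196] 125.1 w 0.0425 gf 0.0 j7 0.67
call 0
   [0.0, 0.002, 0.35] [0.0, 0.0, 0.001] rows 1.8
call 1
   [0.0, 0.0, -0.312] [0.0, 0.0, 0.0] rows 1.6
   [0.046, 0.467, -0.312] [0.0, 0.0, 0.611] rows 6.4
call 2
   [0.423, 0.436, 0.04] [0.0, 0.0, 0.676] rows 7.1
lock [ 409.9 -195.5] [26.  19.8] ang 34.2 tabdir 125.0 base [36.1 72.2] (4481, 1807)
```

Request:
{"method": "servo_tool", "body": {
  "commands": [
    [[0.003,0,0.2],[0,0,0]],
    [[0.003,0,0.3],[0,0,0]],
    [[0.003,0,0.35],[0,0,0]],
    [[0.003,0,0.35],[0,0,0]],
    [[0.003,0,0.35],[0,0,0]]
  ],
  "claw": 0.4
}}

```text
clock: 33.9
tcp_pos: [0.4109, -0.1962, 0.0327]
orientation: [1.446, 2.788, 0.0]
contact_force: [-0.6, 0.4, 0.6]
grip_width: 0.0514
gripper_force: 0.0
```

Request:
{"method": "servo_tool", "body": {
  "commands": [
    [[0,0,0],[0,0,0]],
    [[0,0,0],[0,0,0]],
    [[0,0,0],[0,0,0]],
    [[0,0,0],[0,0,0]],
    [[0,0,0],[0,0,0]]
  ],
  "claw": 1
}}

```text
clock: 34.4
tcp_pos: [0.4111, -0.1966, 0.0333]
orientation: [1.446, 2.786, -0.0]
contact_force: [-0.3, 1.0, 6.4]
grip_width: 0.025
gripper_force: 39.6
```

Request:
{"method": "servo_tool", "body": {
  "commands": [
    [[0,0,-0.15],[0,0,0]],
    [[0,0,-0.31],[0,0,0]],
    [[0.046,0.467,-0.312],[0,0,0.611]],
    [[0.046,0.467,-0.312],[0,0,0.611]],
    [[0.046,0.467,-0.312],[0,0,0.611]],
    [[0.046,0.467,-0.312],[0,0,0.611]],
    [[0.046,0.467,-0.312],[0,0,0.611]],
    [[0.046,0.467,-0.312],[0,0,0.611]],
    [[0.046,0.467,-0.312],[0,0,0.611]],
    [[0.046,0.467,-0.312],[0,0,0.611]]
  ]
}}

```text
clock: 35.4
tcp_pos: [0.4991, -0.1194, 0.1107]
orientation: [2.57, 1.805, 0.001]
contact_force: [0.5, -0.2, -1.5]
grip_width: 0.0253
gripper_force: 40.2
```

Request:
{"method": "servo_tool", "body": {
  "commands": [
    [[0.423,0.436,0.04],[0,0,0.676]],
    [[0.423,0.436,0.04],[0,0,0.676]],
    [[0.423,0.436,0.04],[0,0,0.676]],
    [[0.423,0.436,0.04],[0,0,0.676]],
    [[0.423,0.436,0.04],[0,0,0.676]],
    [[0.423,0.436,0.04],[0,0,0.676]],
    [[0.423,0.436,0.04],[0,0,0.676]],
    [[0.423,0.436,0.04],[0,0,0.676]],
    [[0.423,0.436,0.04],[0,0,0.676]],
    [[0.423,0.436,0.04],[0,0,0.676]],
    [[0.423,0.436,0.04],[0,0,0.676]],
    [[0.423,0.436,0.04],[0,0,0.676]]
  ]
}}

```text
clock: 36.6
tcp_pos: [0.6374, -0.0571, 0.1001]
orientation: [-3.131, -0.257, -0.0]
contact_force: [0.5, -0.0, -1.3]
grip_width: 0.0253
gripper_force: 40.2
```

```bash
python3 -c "
from h import *
px,py=pocket(44,-56)
plan([(px,py,.07,9.2)])
"
```

```text
now 36.6 [ 0.6374 -0.0571  0.1001] 9.4 w 0.0253 gf 40.2 j7 -1.42
call 0
   [0.004, 0.004, 0.12] [-0.0, -0.0, 0.002] rows 0.6
```

Request:
{"method": "servo_tool", "body": {
  "commands": [
    [[0.002,0.003,0.08],[0,0,0]],
    [[0.002,0.003,0.12],[0,0,0]],
    [[0.002,0.003,0.12],[0,0,0]],
    [[0.002,0.003,0.12],[0,0,0]],
    [[0.002,0.003,0.12],[0,0,0]]
  ]
}}

```text
clock: 37.1
tcp_pos: [0.6385, -0.0577, 0.0707]
orientation: [3.131, 0.256, 0.002]
contact_force: [0.9, -0.0, -1.2]
grip_width: 0.025
gripper_force: 40.3
```

```bash
python3 -c "
from h import *
px,py=pocket(44,-56)
plan([(px,py,.0375,9.2)],[(px,py,.12,9.2),(px-.03,py+.05,.3,60)],[(.53,.16,.42,120)])
"
```

```text
now 37.1 [ 0.6385 -0.0577  0.0707] 9.3 w 0.025 gf 40.3 j7 -1.42
call 0
   [-0.0, 0.001, 0.133] [0.0, -0.001, 0.002] rows 0.7
call 1
   [0.0, 0.0, -0.33] [0.0, 0.0, 0.0] rows 1.6
   [-0.086, -0.217, -1.05] [0.0, 0.0, -0.564] rows 5.9
call 2
   [0.425, -0.608, -0.48] [0.0, 0.0, -0.667] rows 7.0
```

Request:
{"method": "servo_tool", "body": {
  "commands": [
    [[0,0.001,0.08],[0,0,0]],
    [[0,0.001,0.11],[0,0,0]],
    [[0,0.001,0.132],[0,0,0]],
    [[0,0.001,0.132],[0,0,0]],
    [[0,0.001,0.132],[0,0,0]]
  ]
}}

```text
clock: 37.6
tcp_pos: [0.6384, -0.0579, 0.0375]
orientation: [3.131, 0.256, 0.001]
contact_force: [-1.0, 0.1, -1.9]
grip_width: 0.0251
gripper_force: 40.5
```

Request:
{"method": "servo_tool", "body": {
  "commands": [
    [[0,0,0],[0,0,0]],
    [[0,0,0],[0,0,0]],
    [[0,0,0],[0,0,0]],
    [[0,0,-0.1],[0,0,0]],
    [[0,0,-0.33],[0,0,0]],
    [[-0.08,-0.2,-1],[0,0,-0.564]],
    [[-0.08,-0.2,-1],[0,0,-0.564]],
    [[-0.08,-0.2,-1],[0,0,-0.564]],
    [[-0.08,-0.2,-1],[0,0,-0.564]],
    [[-0.08,-0.2,-1],[0,0,-0.564]],
    [[-0.08,-0.2,-1],[0,0,-0.564]],
    [[-0.08,-0.2,-1],[0,0,-0.564]],
    [[-0.08,-0.2,-1],[0,0,-0.564]]
  ],
  "claw": 0.5
}}

```text
clock: 38.9
tcp_pos: [0.61, -0.012, 0.2869]
orientation: [-2.722, -1.568, 0.001]
contact_force: [0.2, 0.4, -0.7]
grip_width: 0.0427
gripper_force: 0.0
```

```bash
python3 -c "
from h import *
plan([(.52,.12,.48,95)])
"
```

```text
now 38.9 [ 0.61   -0.012   0.2869] 59.9 w 0.0427 gf 0.0 j7 -0.68
call 0
   [0.276, -0.577, -0.772] [-0.0, 0.0, -0.39] rows 5.0
```

Request:
{"method": "servo_tool", "body": {
  "commands": [
    [[0.276,-0.577,-0.77],[0,0,-0.39]],
    [[0.276,-0.577,-0.77],[0,0,-0.39]],
    [[0.276,-0.577,-0.77],[0,0,-0.39]],
    [[0.276,-0.577,-0.77],[0,0,-0.39]],
    [[0.276,-0.577,-0.77],[0,0,-0.39]],
    [[0.276,-0.577,-0.77],[0,0,-0.39]],
    [[0.276,-0.577,-0.77],[0,0,-0.39]],
    [[0.276,-0.577,-0.77],[0,0,-0.39]],
    [[0.276,-0.577,-0.77],[0,0,-0.39]],
    [[0.276,-0.577,-0.77],[0,0,-0.39]]
  ],
  "claw": 0
}}

```text
clock: 39.9
tcp_pos: [0.5198, 0.1189, 0.4781]
orientation: [-2.12, -2.317, 0.003]
contact_force: [-0.1, -1.0, 0.3]
grip_width: 0.0852
gripper_force: 0.0
```

```bash
python3 - <<'E'
from h import *
plan()
ME=cam("wrist");p,d=r.grab_frame("wrist");cv2.imwrite("pics/w5.png",p[:,:,::-1]);Q=cloud('wrist',d,ME)
np.savez("pics/w5.npz",p=p,d=d,E=ME[1])
P=Q.reshape(-1,3)
t=np.radians(TR[2]);Rm=np.array([[np.cos(t),np.sin(t)],[-np.sin(t),np.cos(t)]])
for cx in(-44,44):
    for cy in(-56,0,56):
        c=np.array(pocket(cx,cy));k=(np.hypot(*(P[:,:2]-c).T)<.022)&(P[:,2]>.034)&(P[:,2]<.06);T=P[k]
        if len(T)<10:print(cx,cy,"none");continue
        q=cv2.minAreaRect((T[:,:2]*1000).astype(np.float32));L=Rm@(np.array(q[0])-np.array(TR[:2]))-[cx,cy]
        l=((P[:,:2]*1000-TR[:2])@Rm.T)-[cx,cy];kb=(abs(l[:,0])<29)&(abs(l[:,1])<17)&(P[:,2]<.03)
        B=l[kb],P[kb,2]
        print(cx,cy,"barrel off",np.round(L,1),np.round(q[1],1),round(q[2],1),"topz",round(np.median(T[:,2])*1000,1),"base z -x/+x",np.round(np.median(B[1][B[0][:,0]<-15])*1000,1),np.round(np.median(B[1][B[0][:,0]>15])*1000,1))
for k,z in (("mallet",0),("mallet_grip",.035),("mat",0),("hook_seat",.179),("stand",0),("basket_grip",.14)):
    for x in r.mark_of("wrist",k)[:2]: print(k,np.round(x['uv']),round(x['confidence'],2),np.round(onz("wrist",x['uv'],z,ME)[0],4))
E
```

```text
now 39.9 [0.5198 0.1189 0.4781] 95.1 w 0.0852 gf 0.0 j7 -0.3
-44 -56 barrel off [-0.3  0.1] [19.8 25.8] 9.7 topz 41.2 base z -x/+x 15.3 15.2
-44 0 barrel off [3. 0.] [20.1 25.6] 6.3 topz 41.3 base z -x/+x 14.9 15.1
-44 56 barrel off [ 1.  -0.4] [19.6 26.2] 5.5 topz 41.1 base z -x/+x 15.1 15.2
44 -56 barrel off [ 2.  -0.1] [20. 26.] 12.4 topz 41.4 base z -x/+x 15.0 15.5
44 0 barrel off [ 1.3 -0.1] [20.3 25.7] 8.7 topz 41.3 base z -x/+x 15.1 15.4
44 56 barrel off [ 0.6 -0.1] [19.6 26.4] 11.0 topz 41.5 base z -x/+x 15.3 15.5
mallet [283.  86.] 0.59 [0.4651 0.2355 0.    ]
mallet_grip [241.  77.] 0.8 [0.4143 0.2387 0.035 ]
mallet_grip [322. 232.] 0.39 [0.5356 0.0443 0.035 ]
mat [292.  81.] 0.97 [0.4764 0.2424 0.    ]
hook_seat [477. 300.] 0.61 [0.7066 0.0192 0.179 ]
stand [478. 300.] 0.68 [ 0.7899 -0.0517  0.    ]
```

View pics/w5.png

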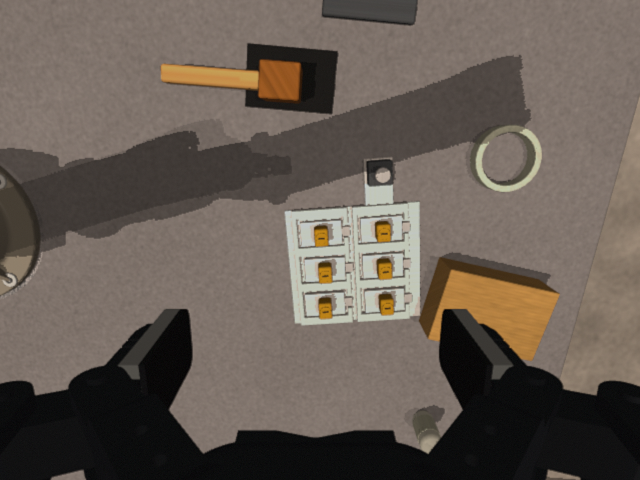

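All six locks lie flat in the pockets with their tabs toward the slot side, at columns 320–385, rows 230–305. The mallet is at (280,82) with its handle pointing left, and the pin is at (383,173). I'll fit the mallet pose next.

```bash
python3 - <<'E'
from h import *
z=np.load("pics/w5.npz");ME=(r.camera_model("wrist"),z['E']);Q=cloud("wrist",z['d'],ME);P=Q.reshape(-1,3)*1000
n=np.hypot(P[:,0]-440,P[:,1]-236)<160
for nm,lo,hi in(("head",62,80),("handle",40,54),("mat",2.5,7)):
    k=n&(P[:,2]>lo)&(P[:,2]<hi);T=P[k];q=cv2.minAreaRect(T[:,:2].astype(np.float32));print(nm,np.round(q[0],1),np.round(q[1],1),round(q[2],1),round(np.median(T[:,2]),1),k.sum())
    if nm=="handle":
        v=np.linalg.svd(T[:,:2]-T[:,:2].mean(0),full_matrices=False)[2][0];print(T[:,:2].mean(0),np.degrees(np.arctan2(v[1],v[0])))
k=(np.hypot(P[:,0]-608,P[:,1]-132)<12)&(P[:,2]>42)&(P[:,2]<70);print("pin",P[k].mean(0))
E
```

```text
head [465.3 236. ] [50.1 44. ] 1.0 67.8 1614
handle [403.8 229.4] [174.8  38.8] 3.2 48.5 1899
[379.55373019 234.03198784] 0.13837318018523664
mat [443.1 206.9] [317.2 259.4] 5.1 3.5 5702
pin [607.29298554 133.11332987  49.32109154]
```

```bash
python3 -c "
from h import *
plan([(.45,.19,.25,150)],[(.4133,.2351,.15,181)],[(.4133,.2351,.035,181)])
"
```

```text
now 40.2 [0.5196 0.1199 0.4795] 95.2 w 0.0855 gf 0.0 j7 -0.3
call 0
   [0.304, -0.252, 0.918] [-0.0, -0.0, -0.609] rows 6.4
call 1
   [0.217, 0.083, 0.4] [0.0, 0.0, -0.344] rows 3.6
call 2
   [0.0, 0.0, 0.46] [0.0, 0.0, 0.0] rows 2.3
```

Request:
{"method": "servo_tool", "body": {
  "commands": [
    [[0.304,-0.252,0.918],[0,0,-0.609]],
    [[0.304,-0.252,0.918],[0,0,-0.609]],
    [[0.304,-0.252,0.918],[0,0,-0.609]],
    [[0.304,-0.252,0.918],[0,0,-0.609]],
    [[0.304,-0.252,0.918],[0,0,-0.609]],
    [[0.304,-0.252,0.918],[0,0,-0.609]],
    [[0.304,-0.252,0.918],[0,0,-0.609]],
    [[0.304,-0.252,0.918],[0,0,-0.609]],
    [[0.304,-0.252,0.918],[0,0,-0.609]]
  ],
  "claw": 0.35
}}

```text
clock: 41.15
tcp_pos: [0.4502, 0.1899, 0.2503]
orientation: [0.816, 3.033, 0.001]
contact_force: [0.0, 0.8, 0.2]
grip_width: 0.0555
gripper_force: 0.0
```

Request:
{"method": "servo_tool", "body": {
  "commands": [
    [[0.217,0.083,0.4],[0,0,-0.344]],
    [[0.217,0.083,0.4],[0,0,-0.344]],
    [[0.217,0.083,0.4],[0,0,-0.344]],
    [[0.217,0.083,0.4],[0,0,-0.344]],
    [[0.217,0.083,0.4],[0,0,-0.344]],
    [[0.217,0.083,0.4],[0,0,-0.344]],
    [[0.217,0.083,0.4],[0,0,-0.344]],
    [[0.217,0.083,0.4],[0,0,-0.344]],
    [[0.217,0.083,0.4],[0,0,-0.344]]
  ]
}}

```text
clock: 42.05
tcp_pos: [0.4136, 0.235, 0.1504]
orientation: [-0.024, 3.141, 0.0]
contact_force: [0.0, 0.0, 0.4]
grip_width: 0.0558
gripper_force: 0.0
```

```bash
python3 - <<'E'
from h import *
plan([(.4133,.2351,.035,181)])
ME=cam("wrist");p,d=r.grab_frame("wrist");Q=cloud('wrist',d,ME);P=Q.reshape(-1,3)*1000
cv2.imwrite("pics/w6.png",p[:,:,::-1])
n=np.hypot(P[:,0]-440,P[:,1]-236)<110
for nm,lo,hi in(("head",62,80),("handle",44,54)):
    k=n&(P[:,2]>lo)&(P[:,2]<hi)&(abs(P[:,1]-235)<(30 if nm=="head" else 16));T=P[k]
    if len(T)<20:print(nm,len(T));continue
    q=cv2.minAreaRect(T[:,:2].astype(np.float32));print(nm,np.round(q[0],1),np.round(q[1],1),round(q[2],1),round(np.median(T[:,2]),1),k.sum())
E
```

```text
now 42.0 [0.4136 0.235  0.1504] -179.1 w 0.0558 gf 0.0 j7 0.66
call 0
   [0.002, 0.001, 0.462] [0.0, 0.001, -0.001] rows 2.3
head [463.7 236.7] [49.9 44.1] 0.8 68.2 6429
handle [385.1 235.1] [ 31.9 110.1] 89.9 48.9 8070
```

Request:
{"method": "servo_tool", "body": {
  "commands": [
    [[0,0,0.2],[0,0,0]],
    [[0,0,0.35],[0,0,0]],
    [[0,0,0.43],[0,0,0]],
    [[0,0,0.462],[0,0,0]],
    [[0,0,0.462],[0,0,0]],
    [[0,0,0.462],[0,0,0]]
  ]
}}

```text
clock: 42.7
tcp_pos: [0.414, 0.2356, 0.0355]
orientation: [-0.026, 3.14, 0.001]
contact_force: [-0.0, 0.2, 0.4]
grip_width: 0.0554
gripper_force: 0.0
```

Request:
{"method": "servo_tool", "body": {
  "commands": [
    [[0,0,0],[0,0,0]],
    [[0,0,0],[0,0,0]],
    [[0,0,0],[0,0,0]],
    [[0,0,0],[0,0,0]],
    [[0,0,0],[0,0,0]],
    [[0,0,0],[0,0,0]]
  ],
  "claw": 1,
  "squeeze": 100
}}

```text
clock: 43.3
tcp_pos: [0.414, 0.2354, 0.0357]
orientation: [-0.026, 3.14, 0.001]
contact_force: [-1.2, -0.6, 7.2]
grip_width: 0.0204
gripper_force: 97.3
```

```bash
python3 - <<'E'
from h import *
o=r.get_obs();x,y,z=o['tcp_pos'];print(x,y,z,yawnow())
# head centre - tcp
hx,hy=.4645,.2362
ox,oy=hx-x,hy-y;print(ox,oy)
gx,gy=.6073-ox,.1329-oy;print("strike tcp",gx,gy)
plan([(x,y,z+.1,181),(x+.05,y-.02,.15,181),(gx,gy,.15,181)],[(gx,gy,.088,181)])
E
```

```text
0.4140198547321178 0.23542623363115178 0.03566923413821063 -179.0422851796131
0.05048014526788225 0.000773766368848211
strike tcp 0.5568198547321177 0.13212623363115178
now 43.3 [0.414  0.2354 0.0357] -179.0 w 0.0204 gf 97.3 j7 0.48
call 0
   [-0.001, 0.0, -0.4] [0.0, 0.001, -0.0] rows 2.0
   [-0.2, -0.083, -0.457] [0.0, 0.001, -0.0] rows 1.1
   [-0.565, -0.422, -0.457] [0.0, 0.001, -0.0] rows 2.5
call 1
   [0.0, 0.0, 0.248] [0.0, 0.0, 0.0] rows 1.2
```

Request:
{"method": "servo_tool", "body": {
  "commands": [
    [[0,0,-0.15],[0,0,0]],
    [[0,0,-0.3],[0,0,0]],
    [[0,0,-0.4],[0,0,0]],
    [[-0.2,-0.083,-0.457],[0,0,0]],
    [[-0.3,-0.2,-0.457],[0,0,0]],
    [[-0.45,-0.3,-0.457],[0,0,0]],
    [[-0.565,-0.422,-0.457],[0,0,0]],
    [[-0.565,-0.422,-0.457],[0,0,0]],
    [[-0.565,-0.422,-0.457],[0,0,0]],
    [[-0.565,-0.422,-0.457],[0,0,0]],
    [[-0.565,-0.422,-0.457],[0,0,0]],
    [[-0.565,-0.422,-0.457],[0,0,0]]
  ]
}}

```text
clock: 44.5
tcp_pos: [0.5556, 0.1329, 0.149]
orientation: [0.03, -3.141, -0.0]
contact_force: [0.3, 0.1, -3.0]
grip_width: 0.0205
gripper_force: 98.7
```

```bash
python3 - <<'E'
from h import *
plan([(.5568,.1321,.093,181)],[(.5568,.1321,.093-.028,181)])
ME=cam("wrist");p,d=r.grab_frame("wrist");Q=cloud('wrist',d,ME);P=Q.reshape(-1,3)*1000
cv2.imwrite("pics/w7.png",p[:,:,::-1])
T=P[(abs(P[:,0]-608)<60)&(abs(P[:,1]-133)<40)&(P[:,2]>165)]
q=cv2.minAreaRect(T[:,:2].astype(np.float32));print(np.round(q[0],1),np.round(q[1],1),round(q[2],1),np.percentile(T[:,2],[5,50,95]))
E
```

```text
now 44.5 [0.5556 0.1329 0.149 ] -178.9 w 0.0205 gf 98.7 j7 0.95
call 0
   [-0.005, -0.003, 0.224] [0.0, -0.0, 0.001] rows 1.1
call 1
   [0.0, 0.0, 0.112] [0.0, 0.0, 0.0] rows 0.6
[564.1 133. ] [80.  32.1] 90.0 [168.51793065 187.29951903 196.85302935]
```

View pics/w7.png

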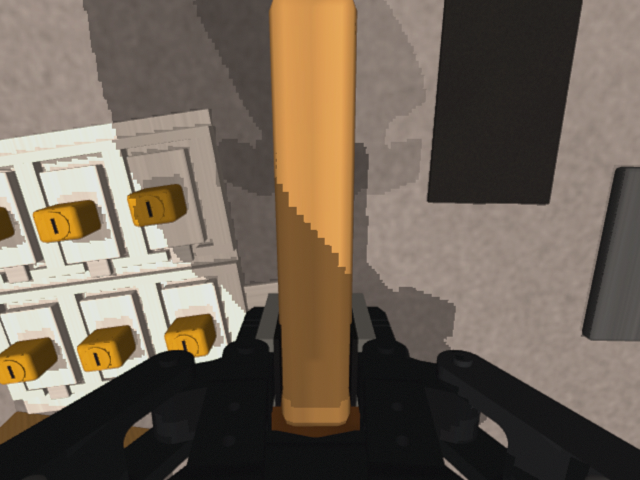

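The mallet is held level by its handle, and the six locks are undisturbed on the left. Now I'll strike the pin.

Request:
{"method": "servo_tool", "body": {
  "commands": [
    [[-0.004,-0.002,0.1],[0,0,0]],
    [[-0.004,-0.002,0.18],[0,0,0]],
    [[-0.004,-0.002,0.2],[0,0,0]],
    [[-0.004,-0.002,0.2],[0,0,0]],
    [[-0.004,-0.002,0.27],[0,0,0]],
    [[-0.004,-0.002,0.32],[0,0,0]],
    [[-0.004,-0.002,0.328],[0,0,0]],
    [[-0.004,-0.002,0.328],[0,0,0]]
  ]
}}

```text
clock: 45.35
tcp_pos: [0.559, 0.1325, 0.0685]
orientation: [-0.027, 3.138, 0.002]
contact_force: [0.3, 0.7, 3.1]
grip_width: 0.0207
gripper_force: 99.9
```

```bash
python3 - <<'E'
from h import *
o=r.get_obs();print(o['contact_force'],o['moment'])
plan([(.5568,.1321,.066,181)])
p,d=r.grab_frame("scene");cv2.imwrite("pics/s2.png",cv2.resize(p[230:370,260:480],None,fx=3,fy=3)[:,:,::-1])
E
```

```text
[0.25334849 0.74424846 3.07173895] [ 0.17882046 -0.20301455  0.05491354]
now 45.4 [0.559  0.1325 0.0685] -179.0 w 0.0207 gf 99.9 j7 0.88
call 0
   [0.009, -0.001, 0.01] [0.001, 0.002, -0.0] rows 0.1
```

View pics/s2.png

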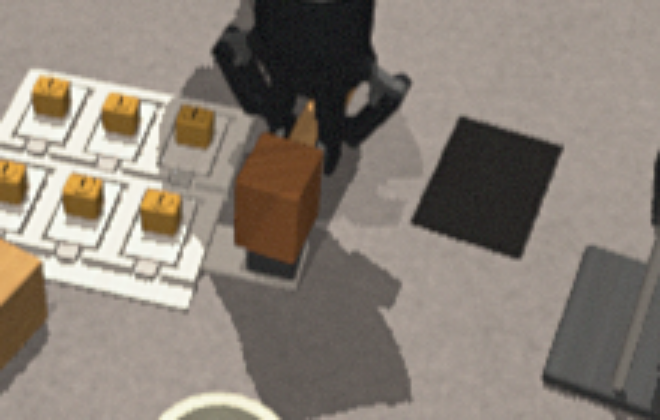

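The head sits on the pin, just above the housing at crop (280,255). I'll press a little more to make sure the pin is home.

Request:
{"method": "servo_tool", "body": {
  "commands": [
    [[0,0,0.008],[0,0,0]],
    [[0,0,0.016],[0,0,0]],
    [[0,0,0.022],[0,0,0]],
    [[0,0,0.022],[0,0,0]]
  ]
}}

```text
clock: 45.8
tcp_pos: [0.5586, 0.1333, 0.0659]
orientation: [-0.028, 3.137, 0.0]
contact_force: [-13.2, -2.6, 35.1]
grip_width: 0.0201
gripper_force: 105.3
```

```bash
python3 - <<'E'
from h import *
o=r.get_obs();print(o['contact_force'],o['moment'])
plan()
E
```

```text
[-13.18595442  -2.62517531  35.10354097] [-0.42943203  1.52110776 -0.07518329]
now 45.8 [0.5586 0.1333 0.0659] -179.0 w 0.0201 gf 105.3 j7 0.87
```

Request:
{"method": "servo_tool", "body": {
  "commands": [
    [[0,0,-0.05],[0,0,0]],
    [[0,0,-0.2],[0,0,0]],
    [[0,0,-0.34],[0,0,0]],
    [[0,0,-0.34],[0,0,0]],
    [[0,0,-0.34],[0,0,0]]
  ]
}}

```text
clock: 46.3
tcp_pos: [0.5574, 0.1312, 0.1468]
orientation: [-0.026, 3.141, -0.0]
contact_force: [-0.4, 0.2, -3.7]
grip_width: 0.0206
gripper_force: 99.9
```

```bash
python3 - <<'E'
from h import *
o=r.get_obs();print(o['contact_force'],o['orientation'])
plan([(.47,.2,.15,181),(.414,.2354,.1,181)])
E
```

```text
[-0.41423461  0.20816364 -3.68401666] [-2.58477430e-02  3.14054749e+00 -4.00651581e-04]
now 46.3 [0.5574 0.1312 0.1468] -179.1 w 0.0206 gf 99.9 j7 0.95
call 0
   [0.345, 0.281, -0.013] [-0.0, 0.001, -0.001] rows 2.2
   [0.567, 0.426, 0.187] [-0.0, 0.001, -0.001] rows 1.7
```

Request:
{"method": "servo_tool", "body": {
  "commands": [
    [[0.2,0.15,-0.013],[0,0,0]],
    [[0.345,0.281,-0.013],[0,0,0]],
    [[0.5,0.38,-0.013],[0,0,0]],
    [[0.567,0.426,0],[0,0,0]],
    [[0.567,0.426,0.12],[0,0,0]],
    [[0.567,0.426,0.187],[0,0,0]],
    [[0.567,0.426,0.187],[0,0,0]],
    [[0.567,0.426,0.187],[0,0,0]],
    [[0.567,0.426,0.187],[0,0,0]],
    [[0.567,0.426,0.187],[0,0,0]]
  ]
}}

```text
clock: 47.3
tcp_pos: [0.4144, 0.2357, 0.1002]
orientation: [-0.025, 3.14, 0.001]
contact_force: [-0.7, 0.4, -2.4]
grip_width: 0.0208
gripper_force: 99.6
```

```bash
python3 - <<'E'
from h import *
plan([(.414,.2354,.045,181)],[(.414,.2354,.036,181)])
for c in("top","scene"):
    ME=cam(c);p,d=r.grab_frame(c);Q=cloud(c,d,ME);P=Q.reshape(-1,3)*1000
    k=(np.hypot(P[:,0]-607.3,P[:,1]-133)<7);print(c,"pin z",np.nanmedian(P[k,2]),k.sum())
    k=(np.hypot(P[:,0]-600,P[:,1]-250)<7);print(c,"bench z",np.nanmedian(P[k,2]))
    if c=="scene":
        cv2.imwrite("pics/s3.png",cv2.resize(p[200:360,280:500],None,fx=3,fy=3)[:,:,::-1])
E
```

```text
now 47.3 [0.4144 0.2357 0.1002] -179.1 w 0.0208 gf 99.6 j7 0.58
call 0
   [0.002, -0.001, 0.221] [0.0, 0.001, -0.001] rows 1.1
call 1
   [0.0, 0.0, 0.036] [0.0, 0.0, 0.0] rows 0.2
top pin z 36.820690221957335 28
top bench z 1.4864206275672087
scene pin z 33.94990780602469 26
scene bench z -2.1334649775752723
```

View pics/s3.png

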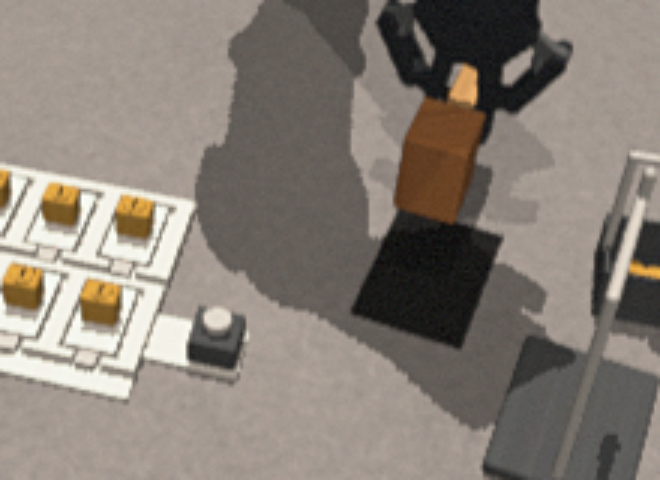

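The pin head is now low on its housing at crop (215,325), about 36 mm above the bench, so it is home. The mallet hangs over its mat, and I'll lower it.

Request:
{"method": "servo_tool", "body": {
  "commands": [
    [[0,0,0.12],[0,0,0]],
    [[0,0,0.2],[0,0,0]],
    [[0,0,0.235],[0,0,0]],
    [[0,0,0.247],[0,0,0]],
    [[0,0,0.252],[0,0,0]],
    [[0,0,0.256],[0,0,0]],
    [[0,0,0.256],[0,0,0]]
  ]
}}

```text
clock: 48.1
tcp_pos: [0.4143, 0.2358, 0.0362]
orientation: [-0.026, 3.14, 0.001]
contact_force: [0.0, -0.2, -2.2]
grip_width: 0.0206
gripper_force: 99.8
```

```bash
python3 - <<'E'
from h import *
o=r.get_obs();print(o['contact_force'],o['moment'])
plan()
E
```

```text
[ 0.02953313 -0.17316123 -2.24708116] [0.01914343 0.16099203 0.03088455]
now 48.1 [0.4143 0.2358 0.0362] -179.0 w 0.0206 gf 99.8 j7 0.48
```

Request:
{"method": "servo_tool", "body": {
  "commands": [
    [[0,0,0.003],[0,0,0]],
    [[0,0,0.005],[0,0,0]],
    [[0,0,0.005],[0,0,0]]
  ]
}}

```text
clock: 48.4
tcp_pos: [0.4141, 0.2356, 0.0346]
orientation: [-0.026, 3.141, 0.0]
contact_force: [-0.2, -0.0, 0.4]
grip_width: 0.0207
gripper_force: 100.3
```

Request:
{"method": "servo_tool", "body": {
  "commands": [
    [[0,0,0],[0,0,0]],
    [[0,0,0],[0,0,0]],
    [[0,0,0],[0,0,0]],
    [[0,0,0],[0,0,0]],
    [[0,0,-0.1],[0,0,0]],
    [[0,0,-0.3],[0,0,0]],
    [[0,0,-0.6],[0,0,0]],
    [[0,0,-0.9],[0,0,0]],
    [[0,0,-0.9],[0,0,0]],
    [[0,0,-0.9],[0,0,0]]
  ],
  "claw": 0.3,
  "squeeze": 40
}}

```text
clock: 49.4
tcp_pos: [0.4166, 0.2381, 0.2659]
orientation: [-0.026, 3.131, 0.008]
contact_force: [-0.3, 0.0, -0.4]
grip_width: 0.0596
gripper_force: 0.0
```

```bash
python3 - <<'E'
from h import *
plan([(.46,.22,.3,120)],[(.47,.27,.46,95)])
ME=cam("wrist");p,d=r.grab_frame("wrist");Q=cloud('wrist',d,ME);P=Q.reshape(-1,3)*1000
n=np.hypot(P[:,0]-440,P[:,1]-236)<130
for nm,lo,hi in(("head",62,80),("handle",44,54)):
    k=n&(P[:,2]>lo)&(P[:,2]<hi)&(abs(P[:,1]-235)<(30 if nm=="head" else 16));T=P[k]
    if len(T)<20:print(nm,len(T));continue
    q=cv2.minAreaRect(T[:,:2].astype(np.float32));print(nm,np.round(q[0],1),np.round(q[1],1),round(q[2],1),np.percentile(T[:,2],[5,50,95]),k.sum())
E
```

```text
now 49.4 [0.4166 0.2381 0.2659] -179.0 w 0.0596 gf 0.0 j7 0.79
call 0
   [-0.174, -0.075, -0.135] [0.006, 0.005, 0.677] rows 7.1
call 1
   [0.153, 0.135, -0.64] [0.0, 0.0, 0.278] rows 3.4
head [465.  235.9] [49.5 44. ] 0.6 [66.17730388 68.15155838 69.40957443] 3056
handle [378.9 233.6] [124.8  31.7] 1.3 [46.34506049 48.86097286 50.3100907 ] 4276
```

Request:
{"method": "servo_tool", "body": {
  "commands": [
    [[-0.174,-0.075,-0.135],[0,0,0.677]],
    [[-0.174,-0.075,-0.135],[0,0,0.677]],
    [[-0.174,-0.075,-0.135],[0,0,0.677]],
    [[-0.174,-0.075,-0.135],[0,0,0.677]],
    [[-0.174,-0.075,-0.135],[0,0,0.677]],
    [[-0.174,-0.075,-0.135],[0,0,0.677]],
    [[-0.174,-0.075,-0.135],[0,0,0.677]],
    [[-0.174,-0.075,-0.135],[0,0,0.677]],
    [[-0.174,-0.075,-0.135],[0,0,0.677]]
  ]
}}

```text
clock: 50.35
tcp_pos: [0.4571, 0.2173, 0.2921]
orientation: [-1.564, -2.723, 0.002]
contact_force: [-0.5, 0.6, -0.1]
grip_width: 0.0598
gripper_force: 0.0
```

Request:
{"method": "servo_tool", "body": {
  "commands": [
    [[0.153,0.135,-0.64],[0,0,0.278]],
    [[0.153,0.135,-0.64],[0,0,0.278]],
    [[0.153,0.135,-0.64],[0,0,0.278]],
    [[0.153,0.135,-0.64],[0,0,0.278]],
    [[0.153,0.135,-0.64],[0,0,0.278]],
    [[0.153,0.135,-0.64],[0,0,0.278]],
    [[0.153,0.135,-0.64],[0,0,0.278]],
    [[0.153,0.135,-0.64],[0,0,0.278]],
    [[0.153,0.135,-0.64],[0,0,0.278]]
  ]
}}

```text
clock: 51.25
tcp_pos: [0.4676, 0.2669, 0.4521]
orientation: [-2.122, -2.316, 0.003]
contact_force: [-0.3, 0.1, -0.3]
grip_width: 0.0598
gripper_force: 0.0
```

```bash
python3 - <<'E'
from h import *
plan()
ME=cam("wrist");p,d=r.grab_frame("wrist");Q=cloud('wrist',d,ME);P=Q.reshape(-1,3)*1000
cv2.imwrite("pics/w8.png",p[:,:,::-1]);np.savez("pics/w8.npz",p=p,d=d,E=ME[1])
def rect(nm,k):
    T=P[k]
    if len(T)<15:print(nm,len(T));return
    q=cv2.minAreaRect(T[:,:2].astype(np.float32));print(nm,np.round(q[0],1),np.round(q[1],1),round(q[2],1),np.round(np.percentile(T[:,2],[2,50,98]),1),len(T))
b=np.hypot(P[:,0]-422,P[:,1]-390)<90
rect("grip",b&(P[:,2]>148)&(P[:,2]<165));rect("bar",b&(P[:,2]>118)&(P[:,2]<135))
s=np.hypot(P[:,0]-570,P[:,1]-368)<100
rect("tip/post high",s&(P[:,2]>186));rect("arm",s&(P[:,2]>170)&(P[:,2]<186));rect("tip",s&(P[:,2]>188)&(P[:,0]<560));rect("base",s&(P[:,2]>8)&(P[:,2]<18))
for k,z in (("hook_seat",.179),("stand",0),("basket_grip",.14),("basket_bar",.125)):
    for x in r.mark_of("wrist",k)[:2]: print(k,np.round(x['uv']),round(x['confidence'],2),np.round(onz("wrist",x['uv'],z,ME)[0],4))
E
```

```text
now 51.2 [0.4676 0.2669 0.4521] 95.0 w 0.0598 gf 0.0 j7 -0.62
grip [426.7 393.8] [16.1 30.3] 10.6 [151.2 154.3 156.2] 595
bar [429. 394.] [11.5 82.8] 10.4 [125.8 128.9 132.4] 374
tip/post high [527.6 326.3] [91.5 14.6] 84.7 [485.  504.4 518.9] 5348
arm [573.  368.6] [97.2  8.1] 0.3 [176.5 179.5 181.7] 905
tip [527.6 326.3] [91.5 14.6] 84.7 [485.  504.4 518.9] 5344
base [568.9 368.6] [120.2  90.2] 0.2 [10.8 13.2 15.3] 6154
hook_seat [430.  97.] 0.64 [0.5622 0.3691 0.179 ]
stand [411. 107.] 0.69 [0.5857 0.3701 0.    ]
basket_grip [281.  58.] 0.56 [0.4228 0.3946 0.14  ]
basket_bar [285.  62.] 0.71 [0.4257 0.3934 0.125 ]
```

View pics/w8.png

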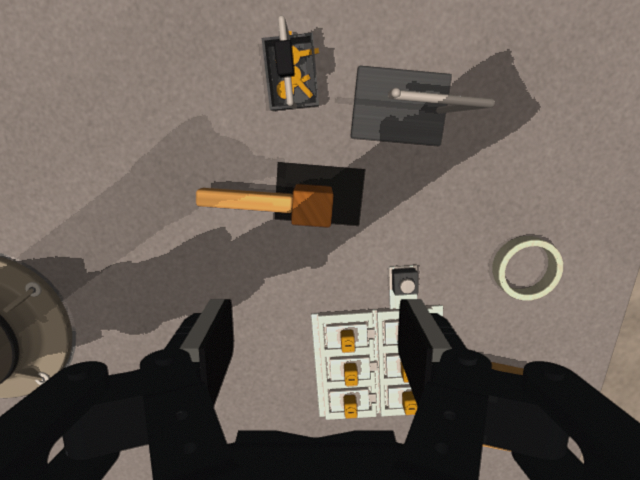

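The basket grip shows at (284,58) and the hook arm runs from its tip at (396,93) to the post at (493,102). The mallet stands on its mat and the pin is down. The seat works out at about (0.563, 0.3686).

```bash
python3 -c "
from h import *
plan([(.435,.35,.28,150)],[(.4267,.3938,.23,190.5)],[(.4267,.3938,.15,190.5)])
"
```

```text
now 51.5 [0.4677 0.2674 0.4529] 95.0 w 0.0598 gf 0.0 j7 -0.62
call 0
   [0.341, -0.101, 0.692] [-0.0, 0.0, -0.611] rows 6.4
call 1
   [0.116, 0.135, 0.2] [0.0, 0.0, -0.45] rows 4.7
call 2
   [0.0, 0.0, 0.32] [0.0, 0.0, 0.0] rows 1.6
```

Request:
{"method": "servo_tool", "body": {
  "commands": [
    [[0.341,-0.101,0.692],[0,0,-0.611]],
    [[0.341,-0.101,0.692],[0,0,-0.611]],
    [[0.341,-0.101,0.692],[0,0,-0.611]],
    [[0.341,-0.101,0.692],[0,0,-0.611]],
    [[0.341,-0.101,0.692],[0,0,-0.611]],
    [[0.341,-0.101,0.692],[0,0,-0.611]],
    [[0.341,-0.101,0.692],[0,0,-0.611]],
    [[0.341,-0.101,0.692],[0,0,-0.611]],
    [[0.341,-0.101,0.692],[0,0,-0.611]]
  ]
}}

```text
clock: 52.4
tcp_pos: [0.4352, 0.3502, 0.2801]
orientation: [0.816, 3.034, 0.0]
contact_force: [0.7, -0.0, -0.3]
grip_width: 0.0599
gripper_force: 0.0
```

Request:
{"method": "servo_tool", "body": {
  "commands": [
    [[0.116,0.135,0.2],[0,0,-0.45]],
    [[0.116,0.135,0.2],[0,0,-0.45]],
    [[0.116,0.135,0.2],[0,0,-0.45]],
    [[0.116,0.135,0.2],[0,0,-0.45]],
    [[0.116,0.135,0.2],[0,0,-0.45]],
    [[0.116,0.135,0.2],[0,0,-0.45]],
    [[0.116,0.135,0.2],[0,0,-0.45]],
    [[0.116,0.135,0.2],[0,0,-0.45]],
    [[0.116,0.135,0.2],[0,0,-0.45]]
  ]
}}

```text
clock: 53.3
tcp_pos: [0.4269, 0.394, 0.2302]
orientation: [-0.285, 3.128, -0.0]
contact_force: [-0.3, -0.5, 0.1]
grip_width: 0.0599
gripper_force: 0.0
```

```bash
python3 - <<'E'
from h import *
plan([(.4267,.3938,.15,190.5)])
ME=cam("wrist");p,d=r.grab_frame("wrist");Q=cloud('wrist',d,ME);P=Q.reshape(-1,3)*1000
b=np.hypot(P[:,0]-427,P[:,1]-394)<24
T=P[b&(P[:,2]>148)&(P[:,2]<165)];q=cv2.minAreaRect(T[:,:2].astype(np.float32));print(np.round(q[0],1),np.round(q[1],1),round(q[2],1),np.percentile(T[:,2],[5,50,95]))
E
```

```text
now 53.3 [0.4269 0.394  0.2302] -169.6 w 0.0599 gf 0.0 j7 0.56
call 0
   [0.001, -0.001, 0.321] [-0.0, 0.0, -0.001] rows 1.6
[425.6 394.2] [16.2 29.7] 10.9 [151.03716789 154.47097697 155.62515095]
```

Request:
{"method": "servo_tool", "body": {
  "commands": [
    [[0,0,0.15],[0,0,0]],
    [[0,0,0.27],[0,0,0]],
    [[0,0,0.316],[0,0,0]],
    [[0,0,0.316],[0,0,0]],
    [[0,0,0.316],[0,0,0]]
  ]
}}

```text
clock: 53.85
tcp_pos: [0.4271, 0.3948, 0.1522]
orientation: [-0.288, 3.128, 0.002]
contact_force: [0.3, 0.0, 0.8]
grip_width: 0.0592
gripper_force: 0.0
```

Request:
{"method": "servo_tool", "body": {
  "commands": [
    [[0,0,0],[0,0,0]],
    [[0,0,0],[0,0,0]],
    [[0,0,0],[0,0,0]],
    [[0,0,0],[0,0,0]],
    [[0,0,0],[0,0,0]]
  ],
  "claw": 1,
  "squeeze": 60
}}

```text
clock: 54.35
tcp_pos: [0.4274, 0.3952, 0.1526]
orientation: [-0.288, 3.126, 0.003]
contact_force: [0.0, 1.4, 7.3]
grip_width: 0.0286
gripper_force: 60.2
```

```bash
python3 -c "
from h import *
o=r.get_obs();x,y,z=o['tcp_pos'];print(o['contact_force'])
plan([(x,y,.262,190.5),(.50,.385,.262,185),(.563,.3686,.262,180.2)])
"
```

```text
[0.04376905 1.36835058 7.2932413 ]
now 54.4 [0.4274 0.3952 0.1526] -169.5 w 0.0286 gf 60.2 j7 0.49
call 0
   [-0.001, 0.001, -0.438] [0.001, 0.002, 0.0] rows 2.2
   [-0.279, -0.092, -0.437] [0.001, 0.001, 0.061] rows 1.5
   [-0.515, -0.203, -0.437] [0.001, 0.001, 0.115] rows 1.3
```

Request:
{"method": "servo_tool", "body": {
  "commands": [
    [[0,0,-0.15],[0,0,0]],
    [[0,0,-0.3],[0,0,0]],
    [[0,0,-0.41],[0,0,0]],
    [[0,0,-0.41],[0,0,0]],
    [[-0.15,-0.05,-0.41],[0,0,0.03]],
    [[-0.279,-0.092,-0.41],[0,0,0.06]],
    [[-0.4,-0.15,-0.41],[0,0,0.09]],
    [[-0.515,-0.203,-0.41],[0,0,0.115]],
    [[-0.515,-0.203,-0.41],[0,0,0.115]],
    [[-0.515,-0.203,-0.41],[0,0,0.115]],
    [[-0.515,-0.203,-0.41],[0,0,0.115]],
    [[-0.515,-0.203,-0.41],[0,0,0.115]]
  ]
}}

```text
clock: 55.55
tcp_pos: [0.5613, 0.3683, 0.2534]
orientation: [0.008, -3.141, 0.0]
contact_force: [-0.2, -1.0, -1.5]
grip_width: 0.0288
gripper_force: 60.1
```

```bash
python3 - <<'E'
from h import *
print(r.get_obs()['contact_force'])
plan([(.563,.3686,.2105,180.2)])
p,d=r.grab_frame("scene");cv2.imwrite("pics/s4.png",cv2.resize(p[180:380,400:600],None,fx=3,fy=3)[:,:,::-1])
E
```

```text
[-0.18513529 -1.02943582 -1.5062536 ]
now 55.5 [0.5613 0.3683 0.2534] -179.7 w 0.0288 gf 60.1 j7 0.59
call 0
   [-0.007, 0.001, 0.172] [-0.0, -0.0, 0.001] rows 0.9
```

View pics/s4.png

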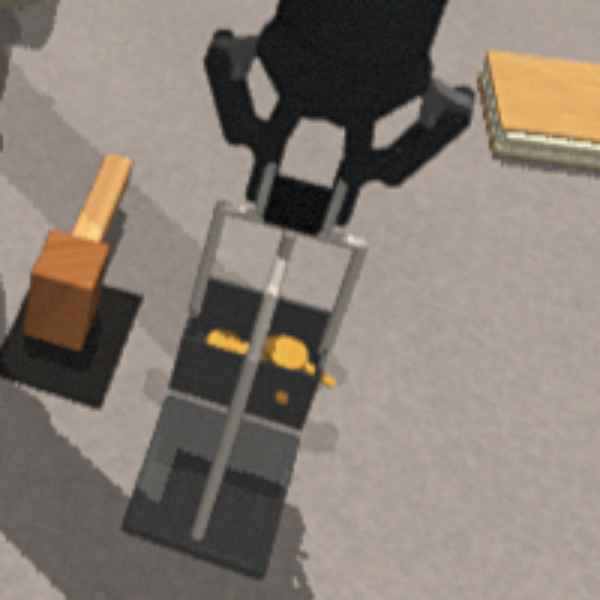

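The bail is square over the arm, with the arm running between the bail wires and the tip in front of the bar. I'll lower it.

Request:
{"method": "servo_tool", "body": {
  "commands": [
    [[-0.004,0,0.08],[0,0,0]],
    [[-0.004,0,0.13],[0,0,0]],
    [[-0.004,0,0.155],[0,0,0]],
    [[-0.004,0,0.166],[0,0,0]],
    [[-0.004,0,0.172],[0,0,0]],
    [[-0.004,0,0.172],[0,0,0]]
  ]
}}

```text
clock: 56.2
tcp_pos: [0.5638, 0.3678, 0.2109]
orientation: [-0.004, 3.141, 0.001]
contact_force: [-0.1, 0.0, -1.6]
grip_width: 0.0287
gripper_force: 60.1
```

```bash
python3 -c "
from h import *
print(r.get_obs()['contact_force']);plan()"
```

```text
[-0.08429443  0.00285135 -1.57986574]
now 56.2 [0.5638 0.3678 0.2109] -179.8 w 0.0287 gf 60.1 j7 0.57
```

Request:
{"method": "servo_tool", "body": {
  "commands": [
    [[0,0,0.004],[0,0,0]],
    [[0,0,0.008],[0,0,0]],
    [[0,0,0.008],[0,0,0]],
    [[0,0,0.008],[0,0,0]]
  ]
}}

```text
clock: 56.6
tcp_pos: [0.564, 0.3679, 0.2095]
orientation: [-0.004, 3.14, 0.001]
contact_force: [-0.5, -0.7, 5.0]
grip_width: 0.0288
gripper_force: 60.9
```

```bash
python3 -c "
from h import *
print(r.get_obs()['contact_force']);plan()"
```

```text
[-0.52742444 -0.70163896  4.95583422]
now 56.6 [0.564  0.3679 0.2095] -179.8 w 0.0288 gf 60.9 j7 0.57
```

Request:
{"method": "servo_tool", "body": {
  "commands": [
    [[0,0,-0.004],[0,0,0]],
    [[0,0,-0.004],[0,0,0]],
    [[0,0,-0.004],[0,0,0]],
    [[0,0,-0.004],[0,0,0]],
    [[0,0,-0.004],[0,0,0]],
    [[0,0,-0.05],[0,0,0]],
    [[0,0,-0.12],[0,0,0]],
    [[0,0,-0.3],[0,0,0]],
    [[0,0,-0.6],[0,0,0]],
    [[0,0,-0.8],[0,0,0]],
    [[0.3,0,-0.8],[0,0,0]],
    [[0.5,0,-0.8],[0,0,0]],
    [[0.5,0,-0.8],[0,0,0]],
    [[0.5,0,-0.8],[0,0,0]]
  ],
  "claw": 0.4
}}

```text
clock: 58.0
tcp_pos: [0.4339, 0.3695, 0.4123]
orientation: [-0.015, 3.138, 0.003]
contact_force: [0.7, 0.5, 0.6]
grip_width: 0.0512
gripper_force: 0.0
```

```bash
python3 - <<'E'
from h import *
plan()
p,d=r.grab_frame("scene");cv2.imwrite("pics/s5.png",p[:,:,::-1])
p2,d2=r.grab_frame("top")
ME=cam("top");P=cloud("top",d2,ME).reshape(-1,3)*1000
k=(np.hypot(P[:,0]-563,P[:,1]-368)<26)&(P[:,2]>195)&(P[:,2]<230);print("block",np.median(P[k],0),k.sum())
s=cv2.resize(p[180:380,380:580],None,fx=2,fy=2);t=cv2.resize(p2[180:380,120:420],None,fx=2,fy=2)
c=cv2.resize(p[230:345,230:380],None,fx=8/3,fy=8/3)
img=np.zeros((600,800,3),np.uint8);img[:400,:400]=s;img[:307,400:800]=c[:307,:400];u=cv2.resize(p2[190:350,130:390],(400,246));img[310:556,400:]=u
cv2.imwrite("pics/final.png",img[:,:,::-1])
E
```

```text
now 58.0 [0.4339 0.3695 0.4123] -179.5 w 0.0512 gf 0.0 j7 0.57
block [561.82160673 365.18850135 210.71235767] 155
```

View pics/final.png

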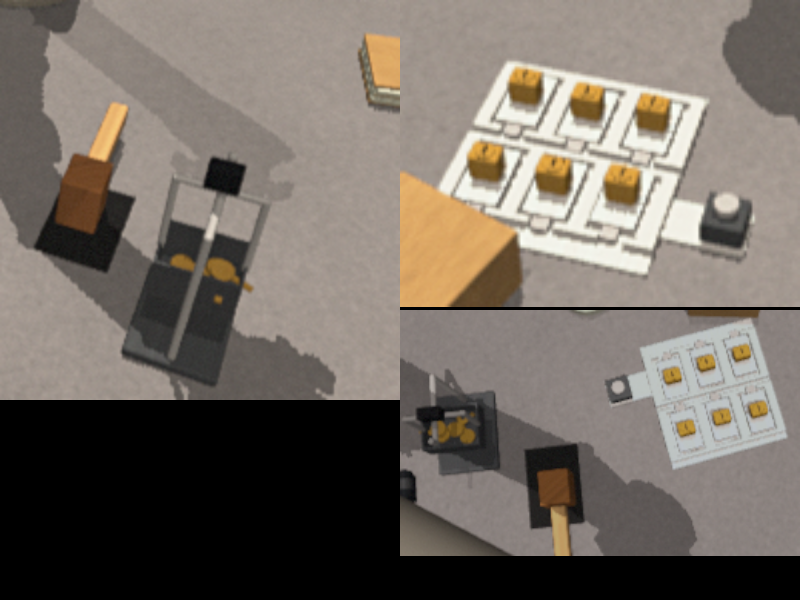

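The basket hangs from the arm with its block top at about 211 mm, as expected. All six locks are in with tabs the same way, the pin is down, and the mallet stands on its mat. Handing in.

```bash
python3 -c "
from bench import r
print(r.hand_in())"
```

```text
the job is handed in; nothing more can be done
None
```

The job is handed in, with no verdict shown: all six locks lie flat in the tray with tabs aligned, the pin is fully home, the mallet stands on its mat, the basket hangs on the hook, and I never touched the oil bottle, tape or parcel.

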